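# Draw the vented cover from the leaning stack and lay it over the rearing trough

### The arm

A 7-joint arm with a two-finger parallel gripper is mounted at the origin on the work surface. World frame = base frame: x ahead of the robot, y to its left, z up, the work surface at z = 0. Lengths are in m, angles in rad, forces in N, time in s.
With the tool pointing down it reaches from about 0.425 to 0.875 m from the base axis. Payload 4.7 kg.
Tool frame: the origin (TCP) lies midway between the tips of the shut fingers; the grasp point (between the pads) lies 19 mm behind it (r.hold_point_z is the distance from the TCP to the grasp point, in m); z points along the fingers, y is the direction in which the jaws open and shut (so a half turn about z gives the same grasp; the last joint's range is limited). The gripper opens to 85 mm and grips with 20 to 120 N. Pads are 22 mm wide; open, the fingers measure 114 mm over their backs; the gripper's body (76 mm by 85 mm) begins 54 mm behind the grasp point. The pads swing forward as they close: fully open they stand 13 mm farther back than shut.
Start: joints at [1.339, 0.321, -0.07, 1.45, 0.023, 1.371, -0.057], TCP at [0.158, -0.63, 0.231] pointing down, gripper open.
Joint ranges: [-2.86, 2.86], [-0.3, 2.09], [-1.38, 1.24], [0.06, 2.45], [-1.56, 4.7], [0.09, 2.05], [-2.69, 2.69]. Speed limits (rad/s): [2.57, 2.57, 3.14, 3.14, 3.14, 3.14, 3.14].

### API

Orientations are given as [roll, pitch, yaw] about the fixed x, y, z axes, in that order (R = Rz(yaw) Ry(pitch) Rx(roll)).
In Python, from cell import r gives the robot as it stands. The module is installed in compiled form; this text tells all that it offers.
- The arm moves only by the tool arm_command, never from a script. Its argument "commands" is a list that holds one entry, the list of rows, each a list of 6 numbers: the shift along the tool's x, y, z in mm, then the turn, a rotation vector about the tool's x, y, z in rad. A call has 1 to 8 rows; each row is the pose to reach, as a shift and turn from the pose commanded when the call began, along the tool's axes at that moment; what a row does not reach only later rows make up. A row lasts 1/8 s, in which the tool goes at most 62.5 mm and 10.7 degrees, less where a joint would pass 70% of its speed; a pose out of reach is approached as far as the arm can. A call with a gripper value outside its range is refused whole. "gripper" is the closure, from 0 (fully open) to 1 (shut), set as the call begins (left out, the last holds). The fingers move at their own pace and stop on an object; "grip_force" is the grip in N (left out, the last holds). Time passes only in rows, so rows that repeat a pose let the fingers close. It gives the time, the measured TCP pose, the force and the opening at its end, in the units of the state.
- r.state(): the state, without advancing time (a new reading comes with each control period).
- r.capture(name): name is "scene" or "top"; returns a dict with "color" (480x640x3 uint8, red, green, blue), "mtx" (3x3 intrinsics, pixels), "T" (4x4, takes a point from camera to world coordinates). Camera axes: x right, y down, z forward; pixel columns grow to the right and rows downward; lengths in m; the calibration is good to about 2 mm. A picture is of the moment at which its call begins. There is no depth.
- r.close_job(): hands the job in, once; it reports no verdict.
The state is a dict: "time": time; "joint_pos": joint angles; "joint_velocities": joint speeds; "effort": joint torques, N m; "tool_pos": TCP position; "eef_rot": TCP orientation; "force": force on the tool from outside, world axes, zero at the start; "moment": the same for the moment, N m; "width": finger opening in m.
Only numpy, scipy, OpenCV 4.12 (cv2) and the standard library are available. Lean on these libraries where they do the work, as an engineer would, in place of code of your own. Each camera call takes 0.05 s, during which the arm holds its last target.

### The job

Draw the green vented board by its top tab out of the stack of boards leaning against the jar bin, leaving the white boards leaning where they are, and lay it on the sloping rest with its foot at the lip and let go. Then take it again by its two long sides and lay it flat, centred and lengthwise, as a cover over the narrow white trough, without dropping it. Leave the jars and the dish where they stand.

Things in the scene. Friction and masses are not known exactly. Their poses are not given: they have to be found in the camera images.
- board: Loose green cover board with black vent holes, 8 mm thick, 60 wide, 150 long, plus a tab (same thickness, 24 wide, 36 long) rising from the middle of its top edge; 0.085 kg. Origin: centre of its foot; +z runs up to the tab, y across the width, +x is the face turned from the bin. At first it leans 14 deg from upright, face to face with the others, never the front board.
- board_mid (a point): Middle of the green board's thickness and width, 80 mm up from its foot (close to its centre of mass).
- board_tab (a point): Centre of the tab of the green board, 168 mm up from its foot.
- spare_a: White board, 8 mm thick, 80 mm wide, 115 mm long, no tab; origin and axes as for the green board. Must stay leaning in the stack; that it settles back by a board's thickness when the green one leaves is fine.
- spare_b: White board like spare_a.
- spare_c: White board like spare_a; always the front one of the stack.
- stack: Clear bin of white-capped jars (fixed), 180 (x) x 200 (y) x 90 mm high, against whose rim four boards lean. Origin: on the bench amid the four feet; the bin lies on the -x side, its near wall's outer face 40 mm away. A black lip 12 mm high at x = 24 to 34 mm keeps the feet from sliding. Only the boards rise above the rim.
- rest: Aluminium rest (fixed): slab 36 mm wide, slope 30 deg from upright, rising towards its -x side (towards the robot), reaching 118 mm up from a cross lip at the low +x end that stands 14 mm out of the slab. Origin: on the bench below board_mid of a board lying on it. Such a board has its foot at rest_foot, +z up the slope, board_mid 91 mm above the origin, and overhangs the slab 12 mm at each side.
- rest_foot (a point): Where the foot centre (origin) of a board lying on the rest against its lip comes to be: x = 40 mm, z = 22 mm in the rest's frame.
- trough: Narrow white open trough with coloured cups inside (fixed), 140 mm long (its x), 46 mm wide (y), 50 mm high, walls 3 mm. Origin: centre of its underside. The cups stay below the rim.
- trough_top (a point): Centre of the trough's mouth, at rim height, 50 mm above the bench. A board laid well has board_mid 4 mm above this point.
- jar_a: Specimen jar with white cap, 46 mm across, 74 mm high, loose; origin at its underside. Bystander.
- jar_b: Specimen jar like jar_a. Bystander.
- dish: White bowl, 70 mm across, 25 mm high, loose; origin at its underside. Bystander.
Mind the look-alikes: they are no part of the job. Leave any pink look-alike of the spare_b alone.

How it is judged:
On the way, in this order (a step that is already met when the one before it is completed fails the run):
1. the green board lies on the sloping rest, released, the white boards still leaning (x of board_mid in the frame of rest between -0.025 and 0.025 m and y of board_mid in the frame of rest between -0.02 and 0.02 m and z of board_mid in the frame of rest between 0.07 and 0.11 m and angle between board's own z axis and vertical between 0.38 and 0.68 rad and contact force between the fingers and board below 0.05 N and linear speed of board below 0.02 m/s and angle between spare_a's own z axis and vertical between 0.1 and 0.6 rad and angle between spare_b's own z axis and vertical between 0.1 and 0.6 rad and angle between spare_c's own z axis and vertical between 0.1 and 0.6 rad and distance of each of spare_a, spare_b, spare_c from where it was at the start of the episode below 0.04 m), for 0.3 s.
2. the green board is held by its long sides, away from the tab, and lifted off the rest (contact force between the fingers and board above 1 N and distance between the grasp point and board_mid below 0.065 m and (z of board_mid in the frame of rest above 0.12 m or horizontal distance between board_mid and rest above 0.06 m)), for 0.1 s.
At the end, for the whole second after the job is handed in: The green board lies flat (within 0.05 rad) on the trough's rim, its board_mid within 20 mm lengthwise and 10 mm sideways of the trough's centre, lengthwise within 0.12 rad, at rest and released; the white boards still lean in the stack (0.1 to 0.6 rad from upright, foot moved less than 40 mm) (x of board_mid in the frame of trough between -0.02 and 0.02 m and y of board_mid in the frame of trough between -0.01 and 0.01 m and z of board_mid in the frame of trough between 0.051 and 0.057 m and angle between the z axis of board and the x axis of trough, either way round below 0.12 rad and angle between the x axis of board and the z axis of trough, either way round below 0.05 rad and linear speed of board below 0.01 m/s and angle between spare_a's own z axis and vertical between 0.1 and 0.6 rad and angle between spare_b's own z axis and vertical between 0.1 and 0.6 rad and angle between spare_c's own z axis and vertical between 0.1 and 0.6 rad and distance of each of spare_a, spare_b, spare_c from where it was at the start of the episode below 0.04 m); the robot touches nothing.
It fails at once if a white board toppled or was dragged out of the stack (angle between any of spare_a, spare_b, spare_c's own z axis and vertical above 0.75 rad or angle between any of spare_a, spare_b, spare_c's own z axis and vertical below 0.02 rad or distance of any of spare_a, spare_b, spare_c from where it was at the start of the episode above 0.05 m).
It fails at once if a jar or the dish was pushed or tipped (distance of any of jar_a, jar_b, dish from where it was at the start of the episode above 0.03 m or angle between any of jar_a, jar_b, dish's own z axis and vertical above 0.3 rad).
It fails at once if the green board was dropped or thrown (linear speed of board above 0.6 m/s and contact force between the fingers and board below 0.05 N).
It also fails if it takes over 54 s, if anything falls off the work surface, if the arm or the gripper's body presses on something with over 40 N, if the wrist force passes 120 N, or if a joint passes its speed limit or range.

## Working session

There is one attempt and no reset: what is moved stays moved. The work goes in short steps, Python scripts to look and compute and a tool call to move; the robot and the scene stay as the last step left them, time stands still between calls to the robot, and variables do not carry over. Pictures are saved under pics/ and viewed, and the job is handed in when it is done.

Besides the shell and the picture viewer there is one more tool, called after "Emit:" as a command line: name --argument value ..., lists and objects as JSON in quotes. arm_command: Moves the arm, as the interface text tells. Its arguments: {"type":"object","properties":{"commands":{"type":"array","items":{"type":"array","items":{"type":"array","items":{"type":"number"}}}},"gripper":{"type":"number"},"grip_force":{"type":"number"}},"required":["commands"]}

```bash
mkdir -p pics; ls
python3 - <<'E'
from cell import r
import cv2,pickle
for n in("scene","top"):
    c=r.capture(n); cv2.imwrite(f"pics/{n}0.png",c["color"][:,:,::-1]); pickle.dump(c,open(f"{n}0.pkl","wb"))
    print(n,c["mtx"].round(1).tolist(),c["T"].round(4).tolist())
print(r.state(), r.hold_point_z)
E
```

```text
pics
scene [[537.6, 0.0, 321.1], [0.0, 537.6, 241.5], [0.0, 0.0, 1.0]] [[0.7319, 0.4991, -0.4639, 1.1928], [0.6812, -0.5534, 0.4793, -0.5927], [-0.0175, -0.6668, -0.745, 0.9378], [0.0, 0.0, 0.0, 1.0]]
top [[553.3, 0.0, 315.6], [0.0, 553.3, 240.5], [0.0, 0.0, 1.0]] [[0.0223, -0.9831, 0.1819, 0.4397], [-0.9997, -0.0223, 0.0023, -0.0993], [0.0018, -0.1819, -0.9833, 1.2992], [0.0, 0.0, 0.0, 1.0]]
{'time': 0.1, 'joint_pos': array([ 1.33907974,  0.32173824, -0.07012217,  1.45154799,  0.02260173,
        1.37079571, -0.05691392]), 'joint_velocities': array([-0.00053552, -0.0017997 , -0.00088884, -0.00411179, -0.00034749,
       -0.00185566,  0.00056926]), 'effort': array([-1.18630505e-04, -4.94876611e+01, -3.84091688e-01, -3.15209770e+01,
        1.28816048e-02,  7.40056741e-03,  1.97936379e-05]), 'tool_pos': array([ 0.15803605, -0.63000297,  0.23034259]), 'eef_rot': array([-3.13989296e+00,  8.28664068e-05,  2.45866358e-01]), 'force': array([-0.09746683,  1.1495448 , -0.79634044]), 'moment': array([0.03060138, 0.00634955, 0.02445142]), 'width': 0.0857628811259825} 0.0187
```

View pics/scene0.png

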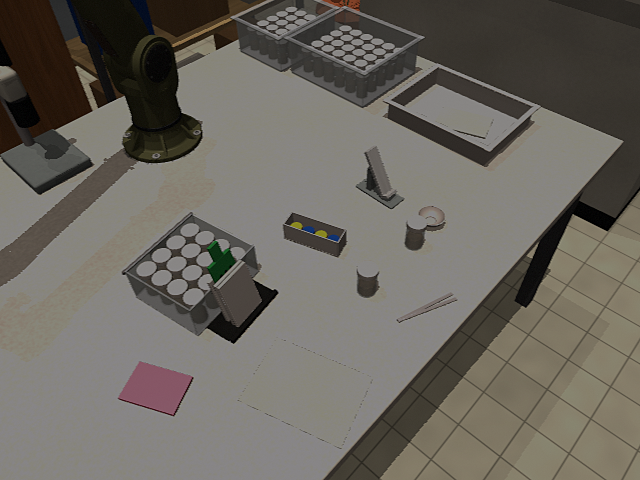

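View pics/top0.png

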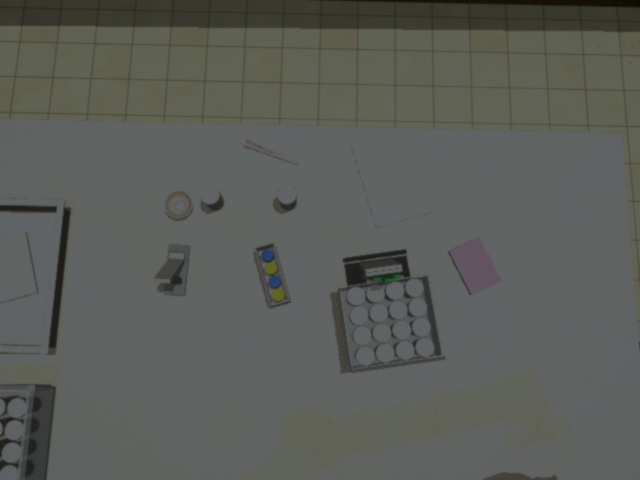

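Run:
```python
import cv2,numpy as np
s=cv2.imread("pics/scene0.png");t=cv2.imread("pics/top0.png")
def crop(im,x,y,w,h,k,n):
    c=cv2.resize(im[y:y+h,x:x+w],None,fx=k,fy=k,interpolation=cv2.INTER_CUBIC)
    c=np.clip(c.astype(float)*1.6,0,255).astype(np.uint8)
    for i in range(0,w,10):
        cv2.putText(c,str(x+i),(i*k,8),0,.3,(0,0,255)); cv2.line(c,(i*k,0),(i*k,4 if i%50 else 12),(0,0,255))
    for i in range(0,h,10):
        cv2.putText(c,str(y+i),(0,i*k),0,.3,(0,0,255))
    cv2.imwrite(f"pics/{n}.png",c)
crop(s,120,205,160,140,5,"c1")
crop(s,270,140,190,165,4,"c2")
crop(t,330,240,120,120,5,"c3")
crop(t,140,180,170,140,4,"c4")
```

```text
(no output)
```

View pics/c1.png

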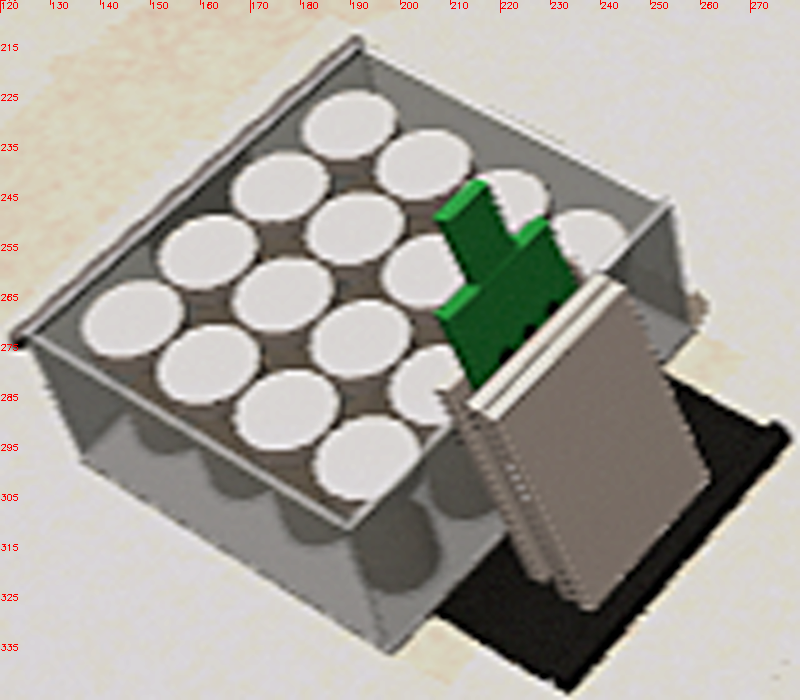

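View pics/c2.png

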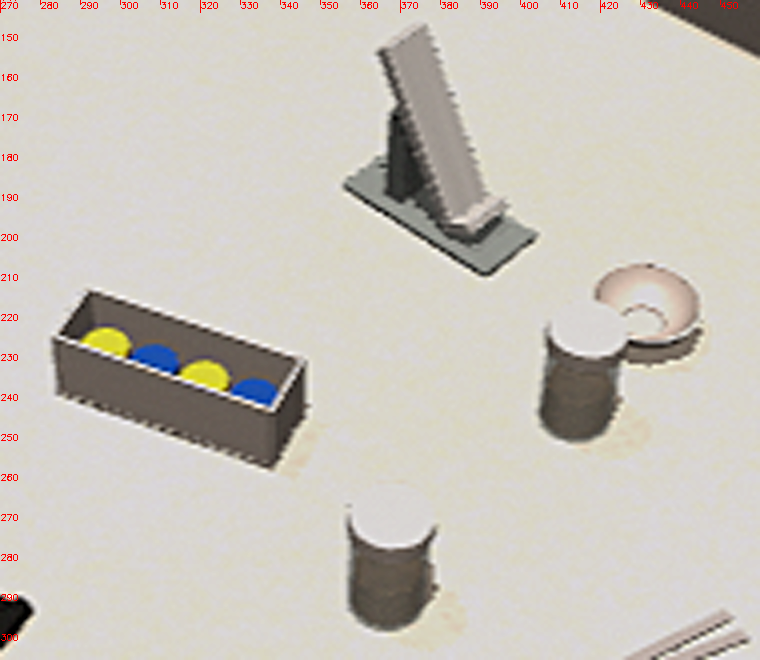

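View pics/c3.png

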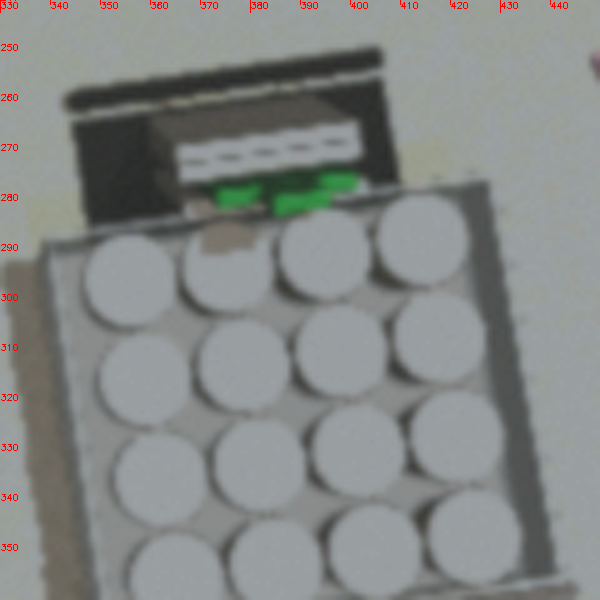

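View pics/c4.png

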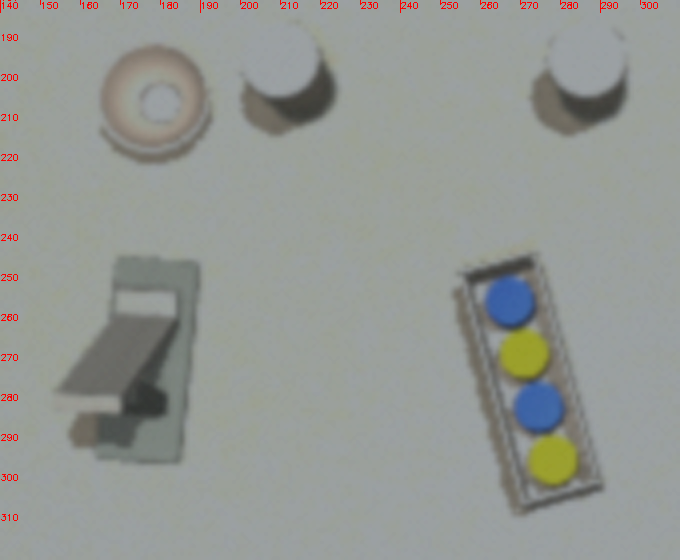

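```bash
cat > h.py <<'E'
import numpy as np,pickle,cv2
from scipy.optimize import least_squares
C={n:pickle.load(open(f"{n}0.pkl","rb")) for n in("scene","top")}
def proj(n,P):
    c=C[n];T=np.linalg.inv(c["T"]);P=np.atleast_2d(P);q=P@T[:3,:3].T+T[:3,3]
    q=q@c["mtx"].T;return q[:,:2]/q[:,2:]
def onz(n,uv,z):
    c=C[n];d=c["T"][:3,:3]@np.linalg.solve(c["mtx"],[uv[0],uv[1],1.]);o=c["T"][:3,3]
    return o+d*(z-o[2])/d[2]
def Tw(p,P):
    P=np.atleast_2d(P).astype(float);c,s=np.cos(p[2]),np.sin(p[2])
    return np.c_[p[0]+c*P[:,0]-s*P[:,1],p[1]+s*P[:,0]+c*P[:,1],P[:,2]]
def fit(pts,x0):  # pts: list (cam,uv,local xyz mm)
    f=lambda p:np.concatenate([(proj(n,Tw(p,np.array(L)/1000))[0]-uv) for n,uv,L in pts])
    s=least_squares(f,x0,loss='soft_l1');return s.x,f(s.x).reshape(-1,2)
E
python3 - <<'E'
from h import *
np.set_printoptions(precision=4,suppress=True)
print("rough stack",onz("top",(375,270),.0),"trough",onz("top",(272,275),.05),"rest",onz("top",(175,270),.05))
st=[("scene",(192,213),(-220,100,90)),("scene",(123,272),(-220,-100,90)),("scene",(190,309),(-40,-100,90)),("scene",(254,245),(-40,100,90)),
("top",(339,289),(-40,100,90)),("top",(427,276.5),(-40,-100,90))]
for s in(0,1):
  pass
x,e=fit(st,[.42,-.2,.15]);print("stack",x,"\n",e)
tr=[("scene",(283,224.5),(-70,-23,50)),("scene",(292.5,212.8),(-70,23,50)),("scene",(346.3,230),(70,23,50)),("scene",(338,242.5),(70,-23,50)),
("top",(254.3,247.5),(70,23,50)),("top",(274.3,243),(70,-23,50)),("top",(290.5,301.3),(-70,-23,50)),("top",(270,307.5),(-70,23,50))]
x,e=fit(tr,[.42,0,.2]);print("trough",x,"\n",e)
re=[("scene",(376.2,146.8),(-22.5,18,122.2)),("scene",(368.8,153),(-22.5,-18,122.2)),("top",(153.8,278.3),(-22.5,18,122.2)),("top",(170.5,279.3),(-22.5,-18,122.2)),
("top",(169.5,259.5),(48.7,18,27)),("top",(184.5,259.5),(48.7,-18,27))]
x,e=fit(re,[.4,.17,-.1]);print("rest",x,"\n",e)
E
```

```text
rough stack [ 0.6125 -0.2383  0.    ] trough [0.5891 0.0007 0.05  ] rest [0.5956 0.2215 0.05  ]
stack [ 0.6195 -0.2388  0.1743] 
 [[-2.0592 -1.3334]
 [ 0.2512 -1.2827]
 [-0.6502  0.9007]
 [-0.438  -1.449 ]
 [-1.2634 -2.6944]
 [ 0.5044 -3.922 ]]
trough [0.5944 0.001  0.2995] 
 [[-1.68   -1.1777]
 [-1.7692 -2.3678]
 [-0.905  -1.2423]
 [-1.092   0.0278]
 [ 0.0309 -1.2771]
 [-0.5795 -2.1738]
 [-0.5828 -1.6465]
 [ 0.1774 -2.2315]]
rest [ 0.5896  0.2282 -0.0576] 
 [[-1.5998 -1.5841]
 [-4.4092 -1.1084]
 [-0.2219 -0.2146]
 [-0.1723  0.1307]
 [-0.1518 -7.0578]
 [ 0.2175 -5.833 ]]
```

```bash
cat >> h.py <<'E'
def over(n,x,y,w,h,k,name,segs,img=None):
    im=(C[n]["color"] if img is None else img)[:,:,::-1]
    c=cv2.resize(im[y:y+h,x:x+w],None,fx=k,fy=k,interpolation=cv2.INTER_CUBIC)
    c=np.clip(c.astype(float)*1.6,0,255).astype(np.uint8)
    for A,B,col in segs:
        a=(proj(n,A)[0]-[x,y]+.5)*k-.5;b=(proj(n,B)[0]-[x,y]+.5)*k-.5
        cv2.line(c,tuple(int(v) for v in np.round(a)),tuple(int(v) for v in np.round(b)),col,1,cv2.LINE_AA)
    cv2.imwrite(f"pics/{name}.png",c)
def boxseg(p,lo,hi,col):
    V=np.array([[a,b,c] for a in(lo[0],hi[0]) for b in(lo[1],hi[1]) for c in(lo[2],hi[2])])/1000
    W=Tw(p,V);return [(W[i],W[j],col) for i in range(8) for j in range(i) if bin(i^j).count('1')==1]
def loop(p,L,col):
    W=Tw(p,np.array(L)/1000);return [(W[i],W[(i+1)%len(W)],col) for i in range(len(W))]
def rest_segs(p,col=(0,0,255)):
    y=18;F=np.array([36.5,0,20]);u=np.array([-.5,0,.866]);n=np.array([.866,0,.5]);Y=np.array([0,1,0])
    a=loop(p,[F-y*Y,F+y*Y,F+118*u+y*Y,F+118*u-y*Y],col)
    return a+loop(p,[F-y*Y,F+y*Y,F+14*n+y*Y,F+14*n-y*Y],(255,0,0))
def brd(p,foot,dy=0,w=80,L=115,tilt=14,col=(0,0,255),tab=False):
    t=np.radians(tilt);u=np.array([-np.sin(t),0,np.cos(t)]);n=np.array([np.cos(t),0,np.sin(t)]);Y=np.array([0,1,0])
    F=np.array([foot,dy,4*np.sin(t)])  # back-lower.. approx foot centre
    out=[]
    for s in(-4,4):
        P=[(-w/2,0),(w/2,0),(w/2,L),(12,L),(12,L+36),(-12,L+36),(-12,L),(-w/2,L)] if tab else [(-w/2,0),(w/2,0),(w/2,L),(-w/2,L)]
        out+=loop(p,[F+a*Y+b*u+s*n for a,b in P],col)
    return out
E
python3 - <<'E'
from h import *
S=[.6195,-.2388,.1743];T=[.5944,.001,.2995];R=[.5896,.2282,-.0576]
seg=boxseg(S,(-220,-100,0),(-40,100,90),(0,0,255))+boxseg(S,(24,-60,0),(34,60,12),(255,0,0))+boxseg(T,(-70,-23,0),(70,23,50),(0,0,255))+rest_segs(R)
over("scene",120,205,160,140,5,"o1",seg);over("scene",270,140,190,165,4,"o2",seg)
over("top",330,240,120,120,5,"o3",seg);over("top",140,180,170,140,4,"o4",seg)
E
```

```text
(no output)
```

View pics/o1.png

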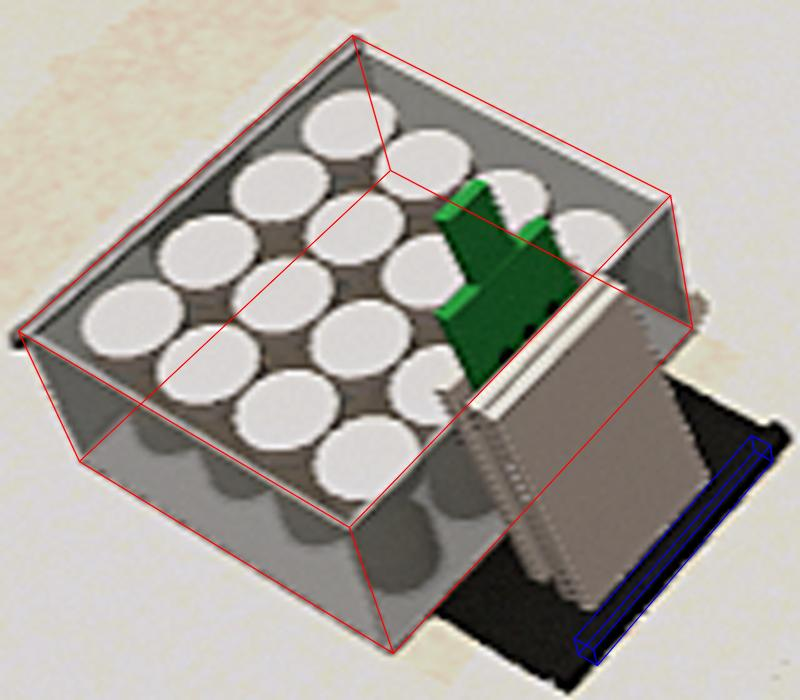

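View pics/o2.png

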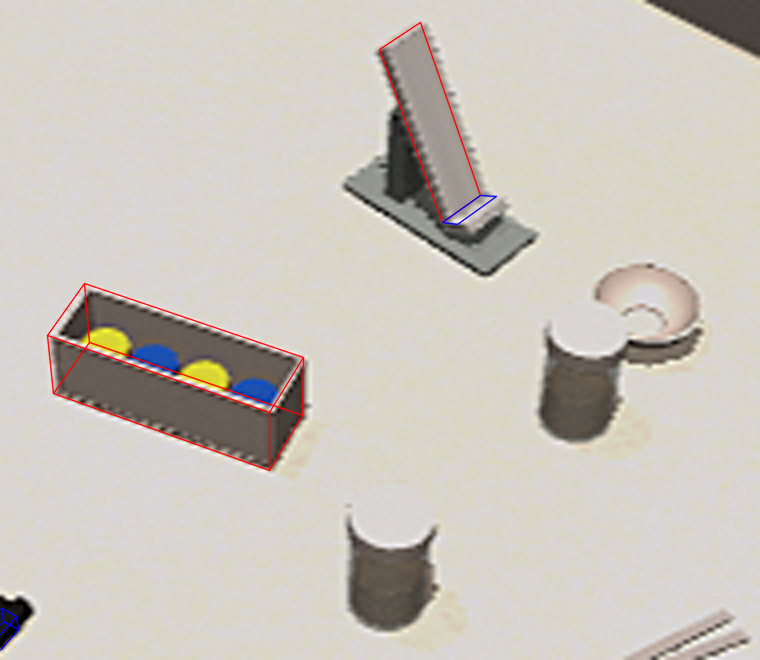

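View pics/o3.png

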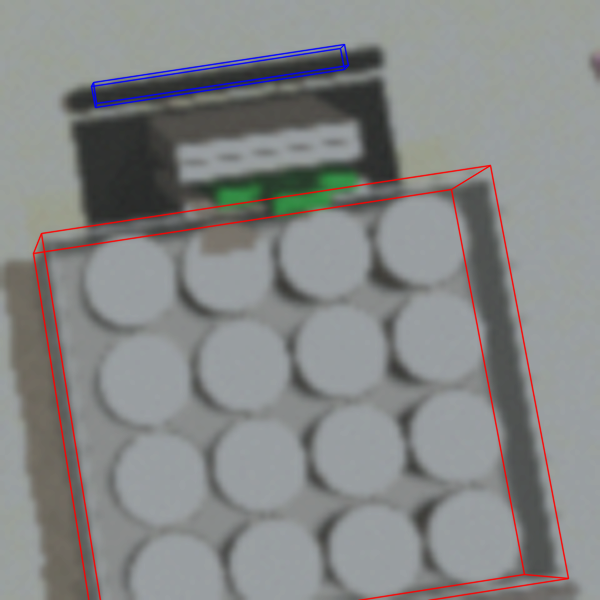

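View pics/o4.png

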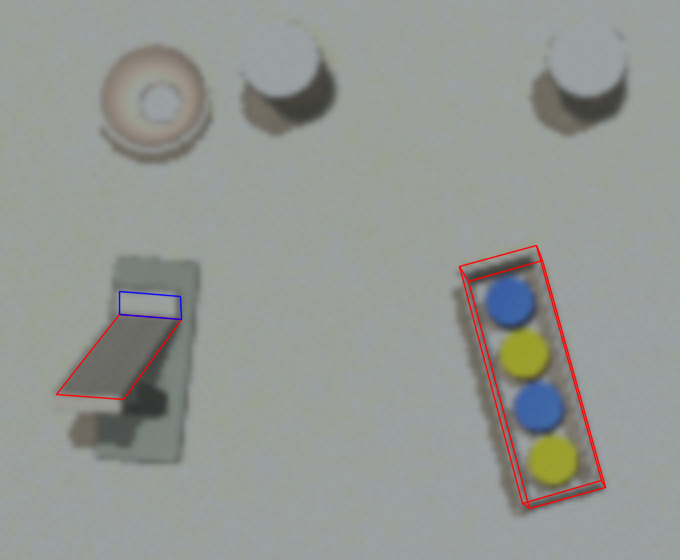

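Run:
```python
from h import *
np.set_printoptions(precision=4,suppress=True)
# per-camera fits of trough & bin ; adding display->pixel shift
tr=[("scene",(283,224.5),(-70,-23,50)),("scene",(292.5,212.8),(-70,23,50)),("scene",(346.3,230),(70,23,50)),("scene",(338,242.5),(70,-23,50)),("scene",(284,238.3),(-70,-23,0)),("scene",(338,257),(70,-23,0)),
("top",(254.3,247.5),(70,23,50)),("top",(274.3,243),(70,-23,50)),("top",(290.5,301.3),(-70,-23,50)),("top",(270,307.5),(-70,23,50))]
st=[("scene",(192,213),(-220,100,90)),("scene",(123,272),(-220,-100,90)),("scene",(190,309),(-40,-100,90)),("scene",(254,245),(-40,100,90)),("scene",(197,335.5),(-40,-100,0)),
("top",(338.5,289),(-40,100,90)),("top",(427.5,276.5),(-40,-100,90)),("top",(344,261.5),(34,64,12)),("top",(406,251.5),(34,-64,12))]
for nm,P,x0 in(("trough",tr,[.59,0,.3]),("stack",st,[.62,-.24,.17])):
  for c in("scene","top"):
    x,e=fit([p for p in P if p[0]==c],x0);print(nm,c,x,abs(e).mean())
for n in("scene","top"):
  S=[.617,-.241,.17]
```

```text
trough scene [0.598  0.0014 0.3014] 0.5552985351764667
trough top [0.5902 0.0003 0.2962] 0.3495673388168896
stack scene [ 0.6219 -0.2407  0.164 ] 0.8297574313751312
stack top [ 0.6113 -0.2398  0.1696] 1.5375710123281863
```

Run:
```python
from h import *
print(proj("scene",[[0,0,0],[0,0,.02],[.1,0,0],[0,.1,0]]))
print(proj("top",[[.158,-.63,.231],[0,0,0]]))
im=C["scene"]["color"]
a=[np.array([np.cos(t)*.1,np.sin(t)*.1,0.0]) for t in np.linspace(0,6.283,40)]
over("scene",80,80,160,120,5,"base",[(a[i],a[i+1],(0,0,255)) for i in range(39)])
over("top",380,320,200,160,4,"tb",[])
```

```text
[[162.59065972 137.21743732]
 [160.91429407 131.48273023]
 [184.06872872 151.98059395]
 [190.50511541 121.59026604]]
[[605.22730393 508.44958935]
 [264.10307352 548.43910723]]
```

View pics/base.png

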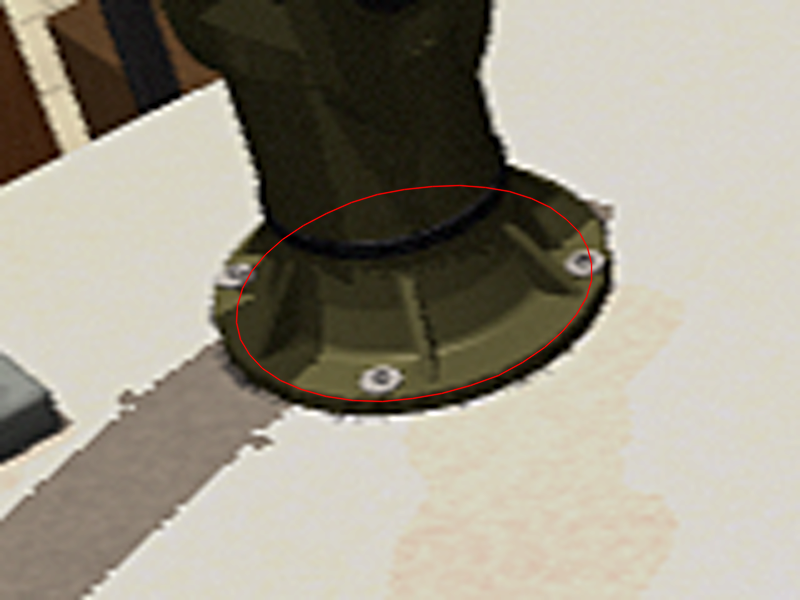

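Run:
```python
from h import *
S=[.6219,-.2407,.164]
w=(0,0,255);seg=brd(S,-13.4,col=(255,0,255))+brd(S,3.1,col=w)+brd(S,11.3,col=w)+brd(S,-5.2,w=60,L=150,tab=True,col=(255,0,0))
over("scene",180,225,90,115,7,"o1",seg)
```

```text
(no output)
```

View pics/o1.png

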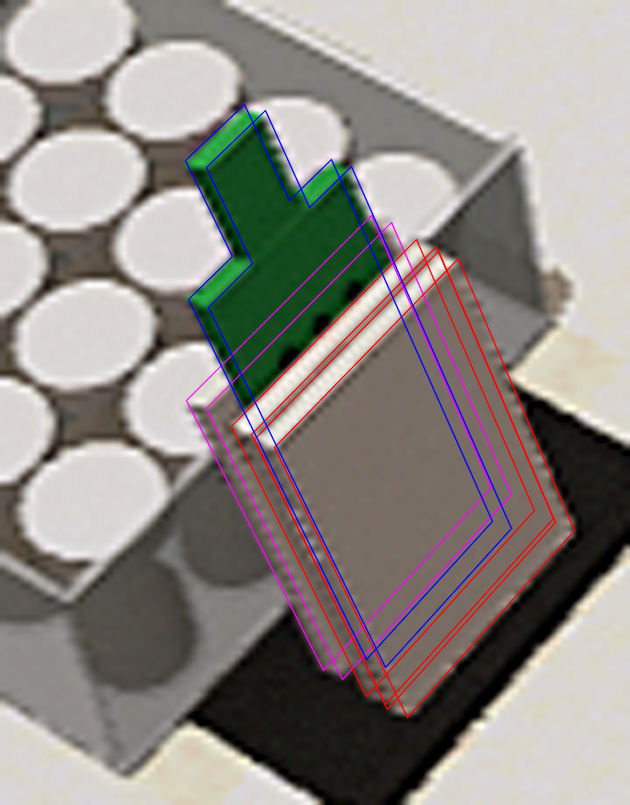

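```bash
cat >> h.py <<'E'
from scipy.spatial.transform import Rotation as Ro
np.set_printoptions(precision=4,suppress=True)
S=[.6219,-.2407,.164];TR=[.5980,.0014,.3014]
def frame(p,tilt):
    "board frame cols n,y,u in world; board leaning tilt deg back toward -x of p"
    t=np.radians(tilt);cz=Ro.from_euler('z',p[2]).as_matrix()
    n=cz@[np.cos(t),0,np.sin(t)];u=cz@[-np.sin(t),0,np.cos(t)];y=cz@[0,1,0];return n,y,u
def toolR(z,y):
    z=z/np.linalg.norm(z);y=y-z*(y@z);y/=np.linalg.norm(y);return np.c_[np.cross(y,z),y,z]
def rel(pos,R,st):
    R0=Ro.from_euler('xyz',st["eef_rot"]).as_matrix()
    return np.r_[R0.T@(np.array(pos)-st["tool_pos"])*1000,Ro.from_matrix(R0.T@R).as_rotvec()]
def show(pos,R):
    from cell import r
    st=r.state();print("t",st["time"],"tcp",st["tool_pos"],"rpy",st["eef_rot"],"q",st["joint_pos"],"F",st["force"],"w",st["width"])
    v=rel(pos,R,st);print("row mm",v[:3].round(1),"rad",v[3:].round(3),"dist",np.linalg.norm(v[:3]).round(1),np.degrees(np.linalg.norm(v[3:])).round(1))
def stackfoot(x=-5.2,S=S): return Tw(S,np.array([x,0,1.])/1000)[0]
E
python3 - <<'E'
from h import *
n,y,u=frame(S,14);f=stackfoot();R=toolR(-u,n)
print("tab",f+.168*u);show(f+.250*u,R)
E
```

```text
tab [ 0.5767 -0.2482  0.164 ]
t 0.1 tcp [ 0.158  -0.63    0.2303] rpy [-3.1399  0.0001  0.2459] q [ 1.3391  0.3217 -0.0701  1.4515  0.0226  1.3708 -0.0569] F [-0.0975  1.1495 -0.7963] w 0.0857628811259825
row mm [ 479.2 -270.1  -12.8] rad [-0.199  0.181 -1.481] dist 550.2 86.2
```

Emit:
arm_command --commands '[[[60,-34,-10,-0.02,0.02,-0.18],[120,-68,-15,-0.04,0.04,-0.36],[180,-100,-20,-0.07,0.06,-0.54],[240,-135,-20,-0.1,0.09,-0.72],[300,-170,-20,-0.12,0.11,-0.9],[360,-203,-20,-0.15,0.14,-1.08],[415,-235,-20,-0.17,0.16,-1.26],[470,-265,-20,-0.19,0.18,-1.44]]]' --gripper 0 --grip_force 40

```text
time: 1.1
tool_pos: [0.5207, -0.2853, 0.2511]
eef_rot: [2.902, -0.007, 1.7]
force: [0.8, -1.1, 0.0]
width: 0.0852
```

```bash
cat > look.py <<'E'
import sys;from h import *;from cell import r
tag=sys.argv[1]
for n in("scene","top"):
    c=r.capture(n);pickle.dump(c,open(f"{n}_{tag}.pkl","wb"));st=r.state()
    a=[int(v) for v in sys.argv[2:7]] if n=="scene" else [int(v) for v in sys.argv[7:12]]
    if not a: continue
    R0=Ro.from_euler('xyz',st["eef_rot"]).as_matrix();p=st["tool_pos"]
    seg=[(p,p+.03*R0[:,i],[(0,0,255),(0,255,255),(255,0,0)][i]) for i in range(3)]
    w=st["width"]/2
    seg+=[(p+s*w*R0[:,1]-.02*R0[:,2]-.011*R0[:,0],p+s*w*R0[:,1]-.02*R0[:,2]+.011*R0[:,0],(0,255,255)) for s in(-1,1)]
    over(n,*a,f"{n}_{tag}",seg,c["color"])
E
python3 look.py a 170 180 130 100 6 330 220 120 100 6
python3 - <<'E'
from h import *
n,y,u=frame(S,14);f=stackfoot();R=toolR(-u,n)
show(f+.250*u,R)
E
```

```text
t 1.2 tcp [ 0.5244 -0.279   0.2513] rpy [ 2.8996 -0.0108  1.7081] q [ 1.0164  0.0853 -0.5013  1.7209 -0.1248  1.1626  0.6955] F [ 0.2064 -0.1712 -0.1003] w 0.08531626691160399
row mm [22.8 33.2 16.4] rad [-0.002 -0.004 -0.028] dist 43.5 1.7
```

View pics/scene_a.png

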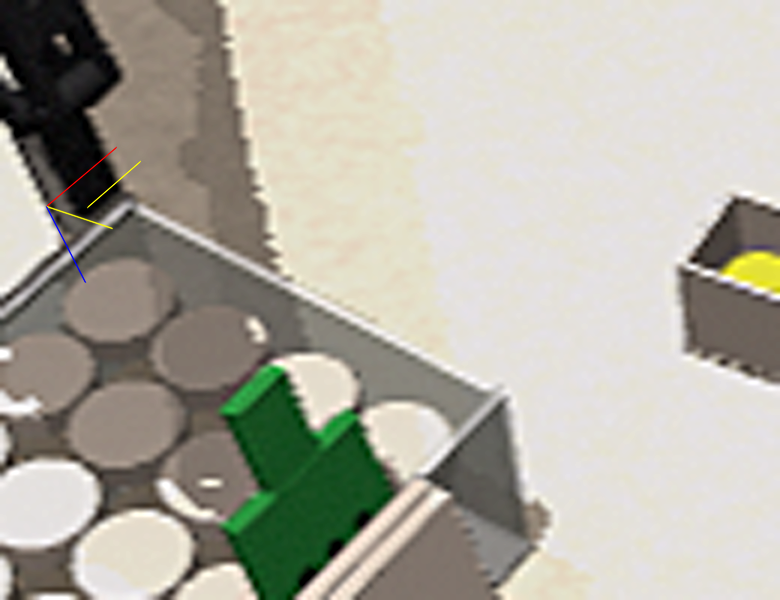

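View pics/top_a.png

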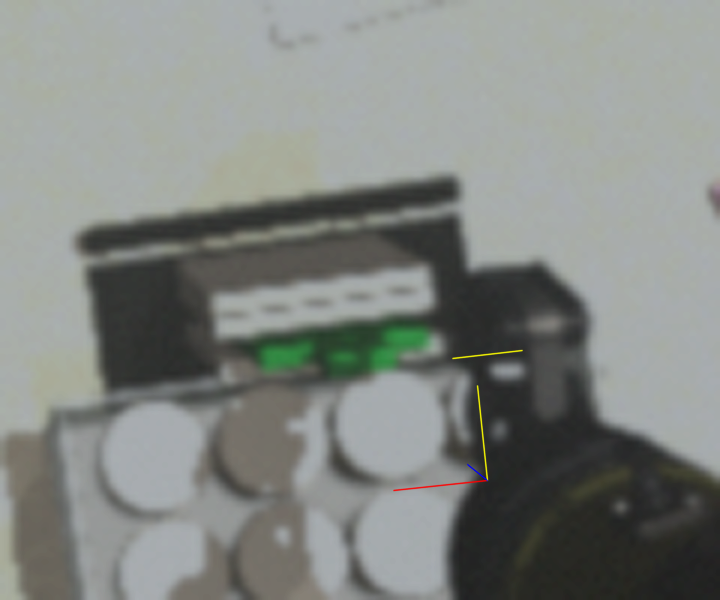

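Emit:
arm_command --commands '[[[23,33,16,0,0,-0.03],[23,33,16,0,0,-0.03],[23,33,16,0,0,-0.03],[23,33,16,0,0,-0.03]]]'

```text
time: 1.7
tool_pos: [0.5518, -0.261, 0.2437]
eef_rot: [2.903, -0.001, 1.721]
force: [-0.4, -0.6, 0.4]
width: 0.0854
```

```bash
python3 look.py b 170 180 130 100 6 330 220 120 100 6
python3 - <<'E'
from h import *
n,y,u=frame(S,14);f=stackfoot();R=toolR(-u,n)
show(f+.250*u,R)
E
```

```text
t 1.8 tcp [ 0.552  -0.2607  0.2438] rpy [ 2.9023 -0.0007  1.7213] q [ 0.9696  0.1211 -0.5271  1.7019 -0.082   1.1387  0.6292] F [ 0.1382 -0.7204  0.2301] w 0.08544791251244355
row mm [8.4 6.2 1.8] rad [-0.005  0.003 -0.013] dist 10.6 0.8
```

View pics/scene_b.png

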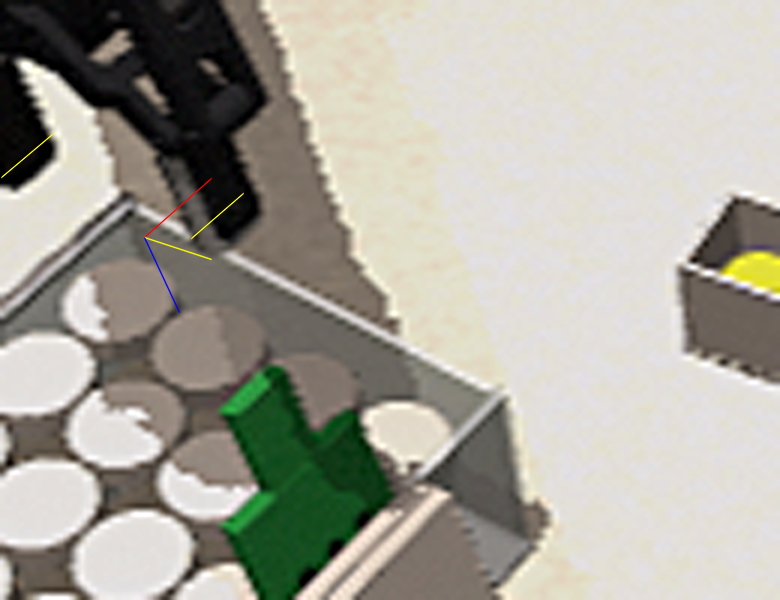

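View pics/top_b.png

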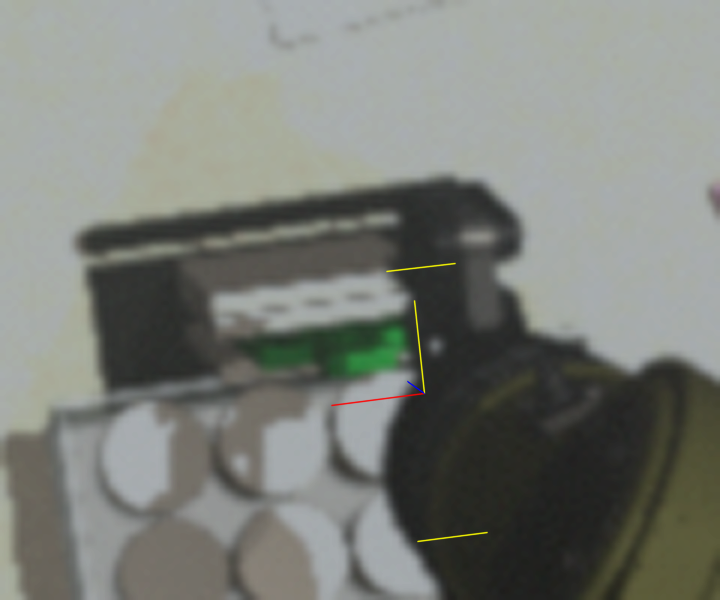

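Run:
```python
from h import *
n,y,u=frame(S,14);f=stackfoot();R=toolR(-u,n)
show(f+.185*u,R)
```

```text
t 1.8 tcp [ 0.552  -0.2607  0.2438] rpy [ 2.9023 -0.0007  1.7213] q [ 0.9696  0.1211 -0.5271  1.7019 -0.082   1.1387  0.6292] F [ 0.1382 -0.7204  0.2301] w 0.08544791251244355
row mm [ 8.6  6.5 66.8] rad [-0.005  0.003 -0.013] dist 67.7 0.8
```

Emit:
arm_command --commands '[[[9,6,20,-0.005,0,-0.013],[9,6,45,-0.005,0,-0.013],[9,6,67,-0.005,0,-0.013],[9,6,67,-0.005,0,-0.013]]]'

```text
time: 2.3
tool_pos: [0.5715, -0.2471, 0.1783]
eef_rot: [2.9, -0.0, 1.736]
force: [0.5, -0.1, 0.7]
width: 0.0854
```

```bash
python3 look.py c 170 200 100 90 8 340 230 100 80 8
python3 - <<'E'
from h import *
n,y,u=frame(S,14);f=stackfoot();R=toolR(-u,n)
show(f+.149*u,R)
E
```

```text
t 2.4 tcp [ 0.5727 -0.2479  0.1808] rpy [2.8966 0.0025 1.7352] q [ 0.9312  0.1914 -0.5407  1.7615 -0.0376  1.0077  0.5903] F [ 0.2107  0.6545 -0.0718] w 0.08530634286933673
row mm [-0.8 -0.4 36.2] rad [0.001 0.002 0.001] dist 36.2 0.2
```

View pics/scene_c.png

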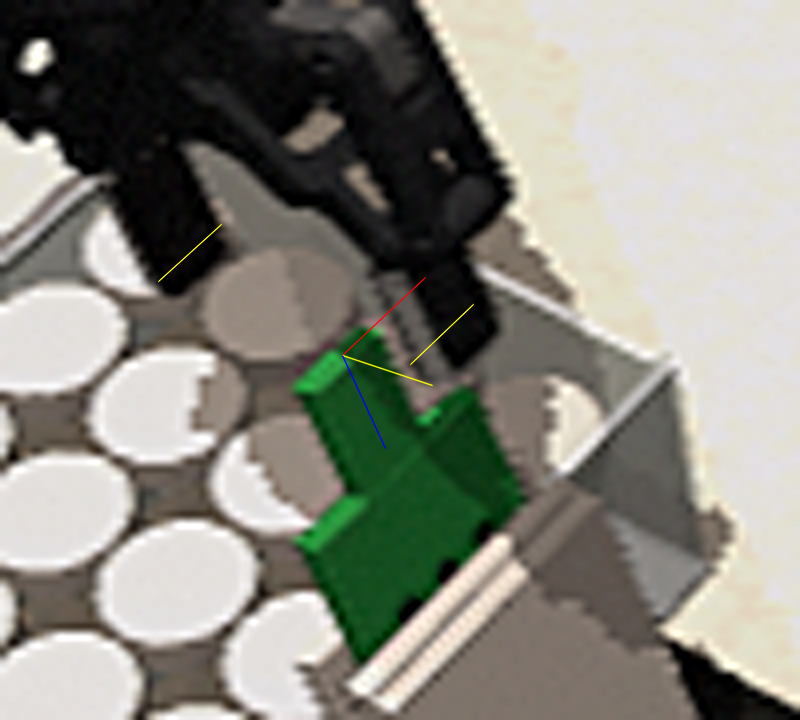

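View pics/top_c.png

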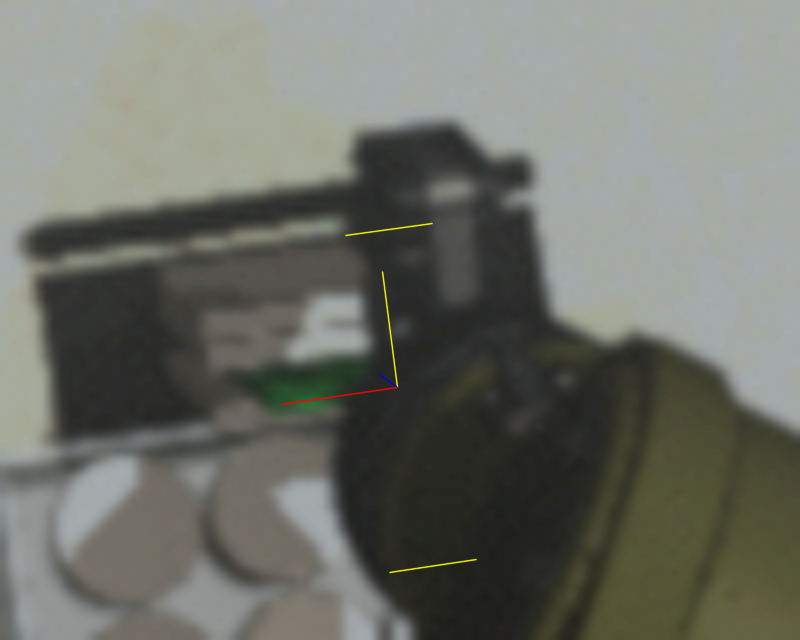

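Emit:
arm_command --commands '[[[0,0,15,0,0,0],[0,0,30,0,0,0],[0,0,36,0,0,0],[0,0,36,0,0,0]]]'

```text
time: 2.9
tool_pos: [0.5811, -0.2455, 0.1443]
eef_rot: [2.898, 0.001, 1.736]
force: [0.9, -0.2, -0.4]
width: 0.0854
```

Emit:
arm_command --commands '[[[0,0,0,0,0,0],[0,0,0,0,0,0],[0,0,0,0,0,0],[0,0,0,0,0,0]]]' --gripper 0.75

```text
time: 3.4
tool_pos: [0.5814, -0.246, 0.1454]
eef_rot: [2.897, 0.002, 1.736]
force: [-0.5, -0.5, 0.5]
width: 0.0217
```

```bash
python3 look.py d 170 200 100 90 8 340 230 100 80 8
python3 - <<'E'
from h import *
n,y,u=frame(S,14);f=stackfoot();R=toolR(-u,n)
show(f+.149*u,R)
E
```

```text
t 3.5 tcp [ 0.5813 -0.246   0.1453] rpy [2.897  0.0022 1.736 ] q [ 0.9109  0.2396 -0.5385  1.785  -0.0071  0.9408  0.5668] F [ 0.0061  0.0308 -0.4911] w 0.021426119841345303
row mm [-1.4 -0.3 -0.4] rad [0.    0.002 0.002] dist 1.5 0.1
```

View pics/scene_d.png

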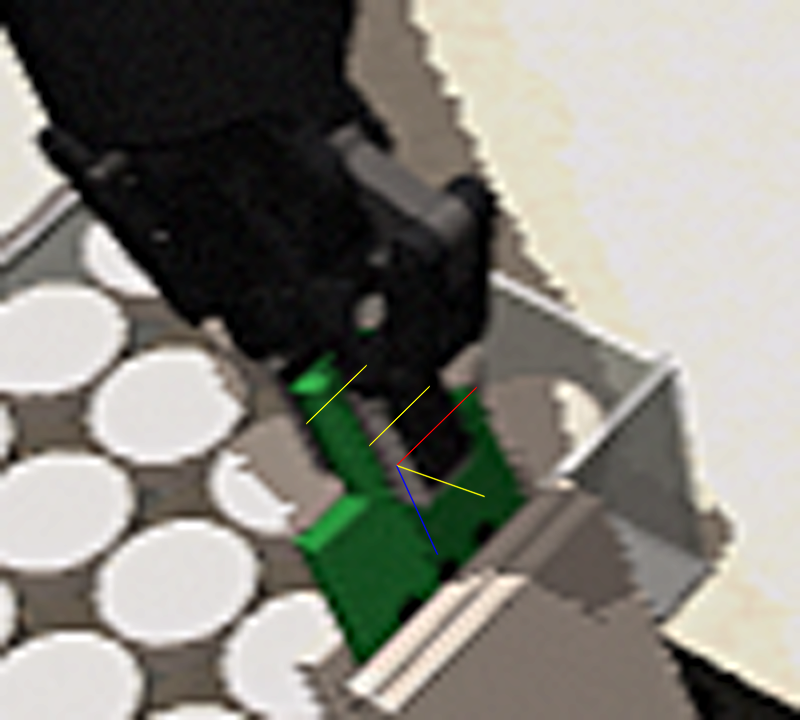

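Emit:
arm_command --commands '[[[0,0,0,0,0,0],[0,0,0,0,0,0],[0,0,0,0,0,0],[0,0,0,0,0,0]]]' --gripper 1 --grip_force 40

```text
time: 4.0
tool_pos: [0.5813, -0.2459, 0.1452]
eef_rot: [2.897, 0.002, 1.736]
force: [-0.7, 0.2, 0.1]
width: 0.0072
```

Emit:
arm_command --commands '[[[0,0,-5,0,0,0],[0,0,-12,0,0,0],[0,0,-20,0,0,0],[0,0,-28,0,0,0],[0,0,-36,0,0,0],[0,0,-44,0,0,0],[0,0,-52,0,0,0],[0,0,-60,0,0,0]]]'

```text
time: 5.0
tool_pos: [0.5669, -0.2482, 0.2039]
eef_rot: [2.897, 0.002, 1.736]
force: [0.1, 0.0, -1.2]
width: 0.0071
```

```bash
python3 look.py e 160 200 110 140 5 340 230 100 80 8
```

```text
(no output)
```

View pics/scene_e.png

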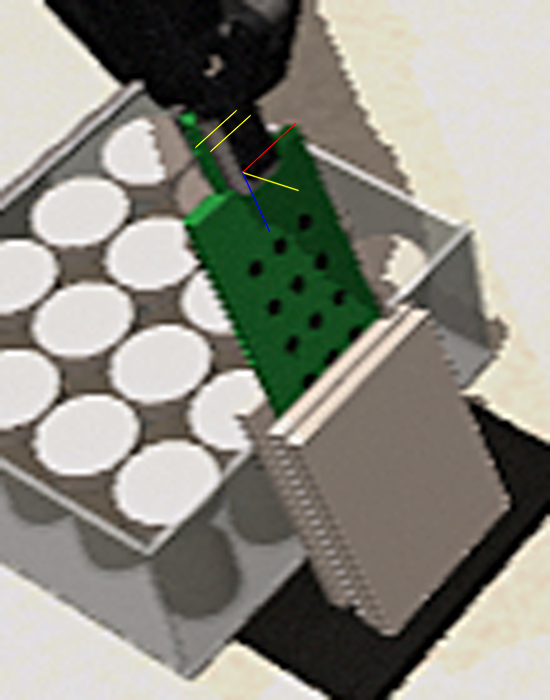

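Green rises alone (about 60 mm), the two front whites and the rear one unmoved. Continue drawing.

Emit:
arm_command --commands '[[[0,0,-10,0,0,0],[0,0,-20,0,0,0],[0,0,-30,0,0,0],[0,0,-40,0,0,0],[0,0,-50,0,0,0],[0,0,-60,0,0,0],[0,0,-72,0,0,0],[0,0,-85,0,0,0]]]'

```text
time: 6.1
tool_pos: [0.5465, -0.2514, 0.2867]
eef_rot: [2.897, 0.002, 1.736]
force: [-0.2, -0.2, -1.0]
width: 0.0077
```

```bash
python3 look.py f 150 150 130 190 4 340 230 100 80 8
```

```text
(no output)
```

View pics/scene_f.png

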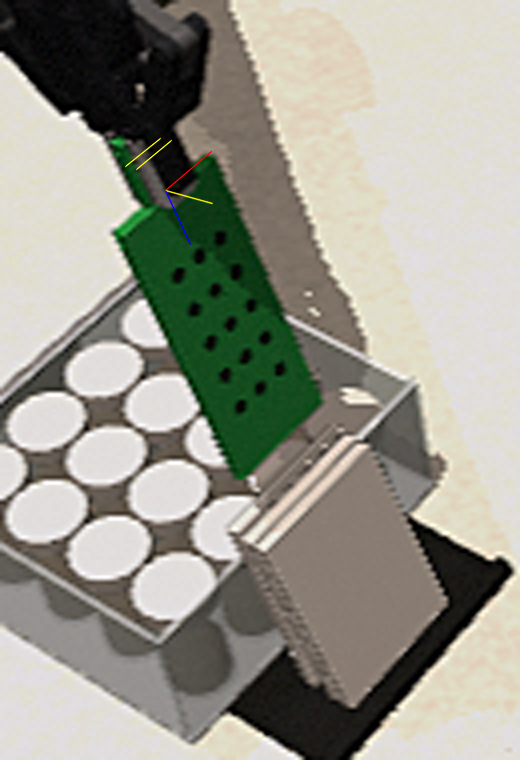

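Run:
```python
from h import *
R=[.595,.2285,-.06]
over("scene",345,135,70,80,10,"r1",[])
over("scene",345,135,70,80,10,"r2",rest_segs(R))
over("top",140,230,70,80,9,"r3",rest_segs(R))
```

```text
(no output)
```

View pics/r1.png

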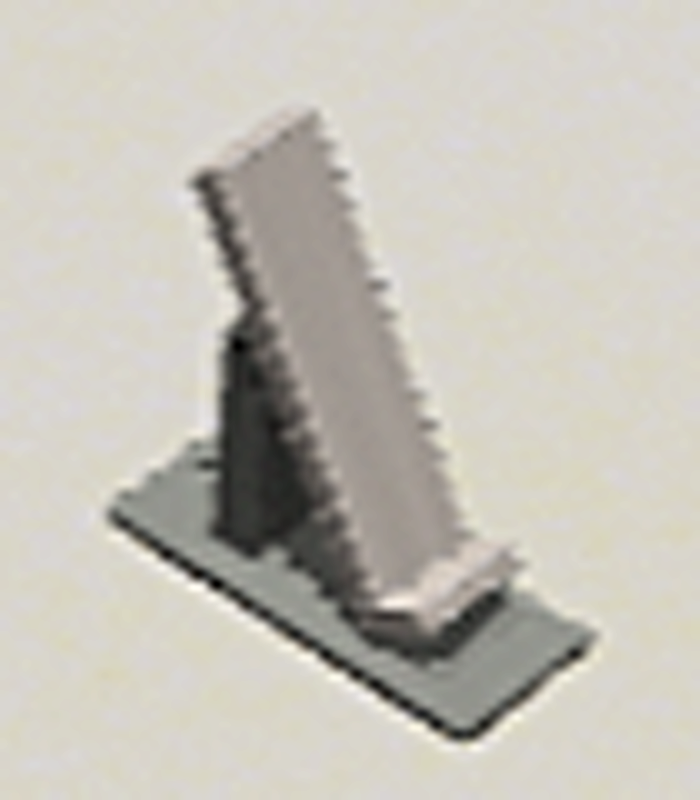

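View pics/r2.png

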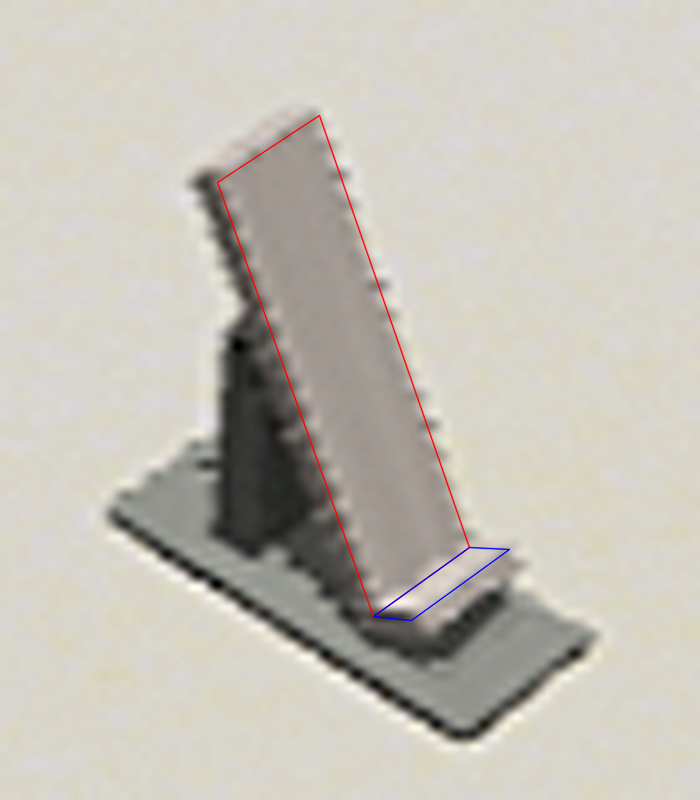

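View pics/r3.png

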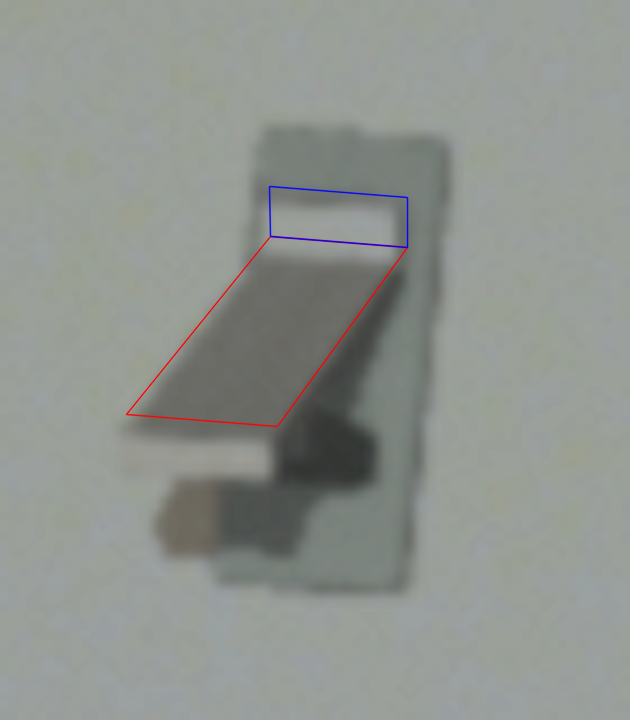

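```bash
cat >> h.py <<'E'
RS=[.595,.2285,-.05]
def restpose(du,dn,tcpu=.149,xoff=.0014,RS=RS):
    n,y,u=frame(RS,30);f=Tw(RS,np.array([40,0,22])/1000)[0]
    R=toolR(-u,n);return f+(tcpu+du)*u+dn*n+xoff*R[:,0],R
E
python3 - <<'E'
from h import *
from cell import r
P,R=restpose(.15,.015);print(P);show(P,R)
P,R=restpose(.0,.0);print(P)
c=pickle.load(open("scene_f.pkl","rb"))
E
```

```text
[0.4987 0.2347 0.2884]
t 6.2 tcp [ 0.5473 -0.252   0.2881] rpy [2.8948 0.0045 1.7356] q [ 0.9782  0.0755 -0.5312  1.6592 -0.1067  1.2144  0.6446] F [ 0.2218 -0.553  -0.3828] w 0.007944554723347848
row mm [488.1  31.6   5.3] rad [-0.275 -0.077  0.201] dist 489.1 20.0
[0.5606 0.2316 0.151 ]
```

Emit:
arm_command --commands '[[[20,1,-10,0,0,0],[60,3,-20,-0.03,-0.01,0.02],[110,6,-25,-0.06,-0.02,0.05],[165,10,-25,-0.09,-0.025,0.07],[220,14,-25,-0.12,-0.035,0.09],[275,18,-25,-0.15,-0.045,0.11],[330,21,-25,-0.18,-0.05,0.13],[380,24,-20,-0.21,-0.06,0.15]]]'

```text
time: 7.2
tool_pos: [0.5142, 0.0409, 0.3143]
eef_rot: [2.728, 0.017, 1.592]
force: [0.7, -0.5, -0.3]
width: 0.0075
```

Emit:
arm_command --commands '[[[40,3,5,-0.02,-0.005,0.02],[75,5,10,-0.04,-0.01,0.03],[95,6,15,-0.06,-0.015,0.045],[105,7,20,-0.065,-0.017,0.05],[105,7,20,-0.065,-0.017,0.05],[105,7,20,-0.065,-0.017,0.05]]]'

```text
time: 7.95
tool_pos: [0.5267, 0.1443, 0.2975]
eef_rot: [2.662, 0.011, 1.541]
force: [-0.0, 0.7, -0.5]
width: 0.0073
```

```bash
cat > rest_look.py <<'E'
import sys
from h import *
from cell import r
tag=sys.argv[1]
st=r.state();R0=Ro.from_euler('xyz',st["eef_rot"]).as_matrix();p=st["tool_pos"]
c=r.capture("scene");pickle.dump(c,open(f"scene_{tag}.pkl","wb"))
# predicted board in hand
foot=p+.149*R0[:,2]-.0014*R0[:,0];u=-R0[:,2];n=R0[:,1];y=R0[:,0]
seg=[]
for s in(-.004,.004):
    Q=[foot+a*y+b*u+s*n for a,b in((-.03,0),(.03,0),(.03,.15),(.012,.15),(.012,.186),(-.012,.186),(-.012,.15),(-.03,.15))]
    seg+=[(Q[i],Q[(i+1)%8],(0,0,255)) for i in range(8)]
over("scene",320,90,110,120,6,f"scene_{tag}",seg+rest_segs(RS,(255,0,255)),c["color"])
for a in sys.argv[2:]:
    du,dn=[float(v)/1000 for v in a.split(",")];P,R=restpose(du,dn);print(a);show(P,R)
E
python3 rest_look.py g 150,15 10,8
```

```text
150,15
t 8.0 tcp [0.5269 0.144  0.2976] rpy [2.6617 0.0111 1.5399] q [ 0.1422 -0.2623 -0.5024  1.9714  0.0815  0.962  -0.4336] F [ 0.1224 -0.365  -0.8516] w 0.00702795838797791
row mm [ 89.9 -31.2  -7.1] rad [-0.044  0.001  0.022] dist 95.4 2.8
10,8
t 8.0 tcp [0.5269 0.144  0.2976] rpy [2.6617 0.0111 1.5399] q [ 0.1422 -0.2623 -0.5024  1.9714  0.0815  0.962  -0.4336] F [ 0.1224 -0.365  -0.8516] w 0.00702795838797791
row mm [ 90.1 -32.1 133.1] rad [-0.044  0.001  0.022] dist 163.9 2.8
```

View pics/scene_g.png

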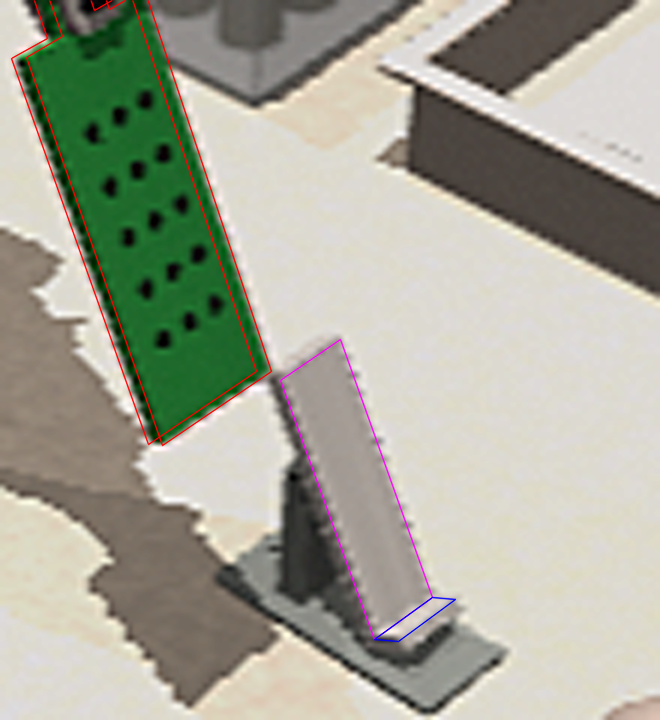

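Run:
```python
from h import *
for n,uv,z in(("scene",(416,221),.074),("top",(210.5,195),.074),("scene",(431,216),.025),("scene",(368,270),.074)):print(n,onz(n,uv,z))
for du,dn in((.06,.06),(.04,.04),(.012,.02),(.01,.004)):
    P,R=restpose(du,dn);print(du,dn,P);show(P,R)
```

```text
scene [0.77   0.1492 0.074 ]
top [0.7668 0.1461 0.074 ]
scene [0.7625 0.2282 0.025 ]
scene [ 0.7801 -0.0299  0.074 ]
0.06 0.06 [0.5825 0.2305 0.233 ]
t 8.0 tcp [0.5269 0.144  0.2976] rpy [2.6617 0.0111 1.5399] q [ 0.1422 -0.2623 -0.5024  1.9714  0.0815  0.962  -0.4336] F [ 0.1224 -0.365  -0.8516] w 0.00702795838797791
row mm [88.9 17.6 80.9] rad [-0.044  0.001  0.022] dist 121.5 2.8
0.04 0.04 [0.5752 0.2309 0.2057]
t 8.0 tcp [0.5269 0.144  0.2976] rpy [2.6617 0.0111 1.5399] q [ 0.1422 -0.2623 -0.5024  1.9714  0.0815  0.962  -0.4336] F [ 0.1224 -0.365  -0.8516] w 0.00702795838797791
row mm [ 89.3  -1.5 101.7] rad [-0.044  0.001  0.022] dist 135.4 2.8
0.012 0.02 [0.5719 0.2311 0.1714]
t 8.0 tcp [0.5269 0.144  0.2976] rpy [2.6617 0.0111 1.5399] q [ 0.1422 -0.2623 -0.5024  1.9714  0.0815  0.962  -0.4336] F [ 0.1224 -0.365  -0.8516] w 0.00702795838797791
row mm [ 89.8 -20.2 130.5] rad [-0.044  0.001  0.022] dist 159.7 2.8
0.01 0.004 [0.5591 0.2317 0.1617]
t 8.0 tcp [0.5269 0.144  0.2976] rpy [2.6617 0.0111 1.5399] q [ 0.1422 -0.2623 -0.5024  1.9714  0.0815  0.962  -0.4336] F [ 0.1224 -0.365  -0.8516] w 0.00702795838797791
row mm [ 90.1 -36.1 133.2] rad [-0.044  0.001  0.022] dist 164.9 2.8
```

Emit:
arm_command --commands '[[[0,25,0,0,0,0],[0,35,25,0,0,0],[10,35,60,0,0,0],[40,25,80,-0.02,0,0.01],[70,20,81,-0.04,0,0.02],[89,18,81,-0.044,0,0.022],[89,18,81,-0.044,0,0.022],[89,18,81,-0.044,0,0.022]]]'

```text
time: 9.0
tool_pos: [0.5835, 0.2294, 0.2329]
eef_rot: [2.618, 0.001, 1.519]
force: [1.1, 0.4, -1.2]
width: 0.0077
```

```bash
python3 rest_look.py h 60,60 20,25 10,5 1,1.5
```

```text
60,60
t 9.05 tcp [0.5836 0.2292 0.2329] rpy [2.6176 0.0011 1.5188] q [ 0.0915 -0.0128 -0.6701  1.9245  0.4009  0.8332 -0.8444] F [-0.2344 -1.019  -0.6203] w 0.007274778101916452
row mm [ 1.3 -1.  -0.6] rad [ 0.     0.002 -0.001] dist 1.7 0.1
20,25
t 9.05 tcp [0.5836 0.2292 0.2329] rpy [2.6176 0.0011 1.5188] q [ 0.0915 -0.0128 -0.6701  1.9245  0.4009  0.8332 -0.8444] F [-0.2344 -1.019  -0.6203] w 0.007274778101916452
row mm [  1.3 -36.   39.4] rad [ 0.     0.002 -0.001] dist 53.4 0.1
10,5
t 9.05 tcp [0.5836 0.2292 0.2329] rpy [2.6176 0.0011 1.5188] q [ 0.0915 -0.0128 -0.6701  1.9245  0.4009  0.8332 -0.8444] F [-0.2344 -1.019  -0.6203] w 0.007274778101916452
row mm [  1.3 -56.   49.4] rad [ 0.     0.002 -0.001] dist 74.7 0.1
1,1.5
t 9.05 tcp [0.5836 0.2292 0.2329] rpy [2.6176 0.0011 1.5188] q [ 0.0915 -0.0128 -0.6701  1.9245  0.4009  0.8332 -0.8444] F [-0.2344 -1.019  -0.6203] w 0.007274778101916452
row mm [  1.3 -59.5  58.3] rad [ 0.     0.002 -0.001] dist 83.3 0.1
```

View pics/scene_h.png

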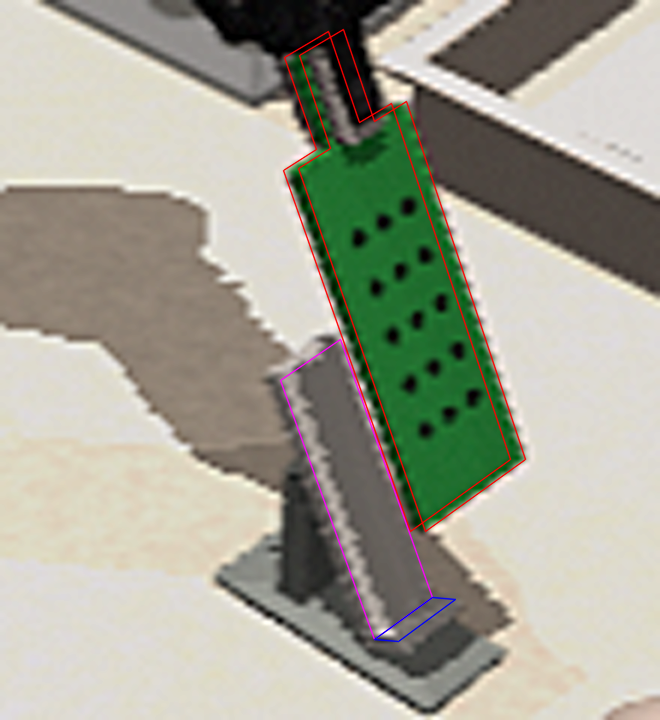

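Emit:
arm_command --commands '[[[1,-20,25,0,0,0],[1,-36,40,0,0,0],[1,-46,45,0,0,0],[1,-55,49,0,0,0],[1,-56,49,0,0,0],[1,-56,49,0,0,0]]]'

```text
time: 9.8
tool_pos: [0.5598, 0.2335, 0.1633]
eef_rot: [2.616, 0.0, 1.521]
force: [1.0, 0.8, -1.4]
width: 0.0071
```

```bash
python3 rest_look.py i 1,1
```

```text
1,1
t 9.85 tcp [0.5599 0.2335 0.1633] rpy [ 2.6162 -0.      1.5213] q [ 0.0673  0.0204 -0.6931  2.0474  0.5151  0.7197 -1.0026] F [-0.5185  0.142  -0.9693] w 0.007149370871492228
row mm [-1.8 -4.4 10.1] rad [ 0.002 -0.     0.   ] dist 11.1 0.1
```

View pics/scene_i.png

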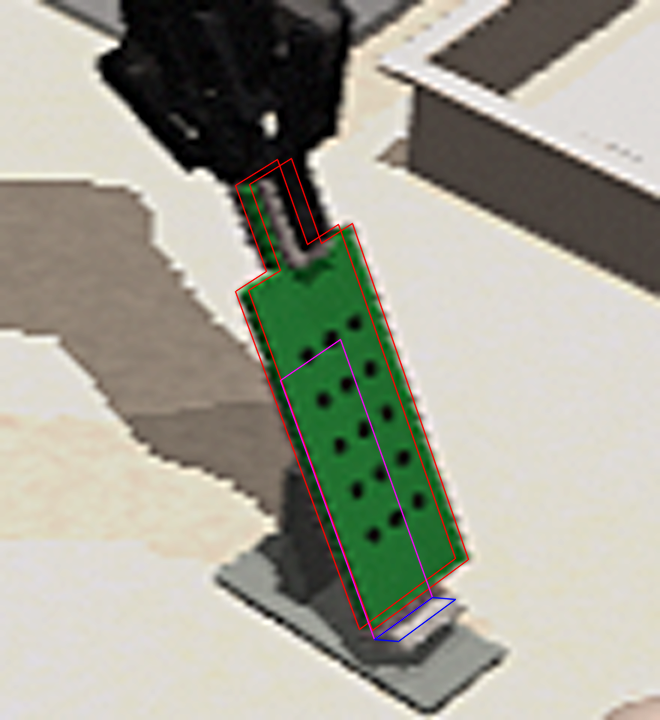

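Emit:
arm_command --commands '[[[-1,-1,3,0,0,0],[-2,-2,6,0,0,0],[-2,-3,8,0,0,0],[-2,-3,8,0,0,0]]]'

```text
time: 10.35
tool_pos: [0.5604, 0.2311, 0.1535]
eef_rot: [2.618, 0.001, 1.521]
force: [-0.0, 0.4, -0.6]
width: 0.0074
```

```bash
python3 rest_look.py j 0,0
```

```text
0,0
t 10.4 tcp [0.5605 0.2312 0.1537] rpy [2.6179 0.0006 1.5215] q [ 0.067   0.0334 -0.6913  2.0575  0.5355  0.7049 -1.0196] F [ 0.4267  0.7896 -0.1554] w 0.007357368396979075
row mm [ 0.4 -1.3  2.4] rad [0.    0.    0.001] dist 2.7 0.1
```

View pics/scene_j.png

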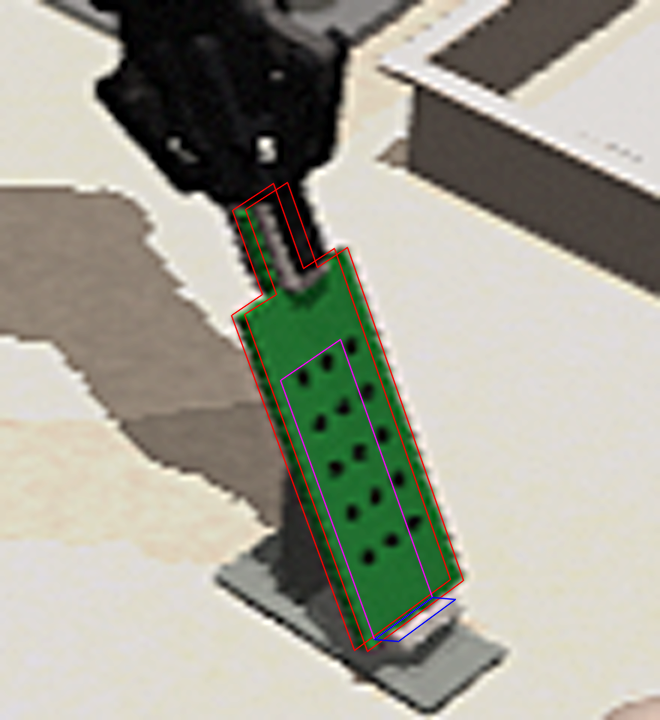

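Emit:
arm_command --commands '[[[0,-1,2,0,0,0],[0,-2,3,0,0,0],[0,-2,3,0,0,0]]]'

```text
time: 10.78
tool_pos: [0.5608, 0.2317, 0.1521]
eef_rot: [2.615, 0.001, 1.522]
force: [-5.7, -1.1, 7.9]
width: 0.0075
```

Emit:
arm_command --commands '[[[0,-1.5,-0.7,0,0,0],[0,-1.5,-0.7,0,0,0]]]'

```text
time: 11.02
tool_pos: [0.5591, 0.2317, 0.1511]
eef_rot: [2.616, 0.0, 1.522]
force: [-2.8, 0.7, 5.9]
width: 0.0077
```

```bash
python3 rest_look.py k 0,0
```

```text
0,0
t 11.075 tcp [0.5591 0.2317 0.1511] rpy [2.6161 0.0001 1.5218] q [ 0.0649  0.034  -0.6925  2.0637  0.5434  0.6992 -1.0304] F [-2.6946  0.1294  6.0485] w 0.007596621661551252
row mm [-0.   1.3  0.8] rad [ 0.002 -0.     0.001] dist 1.5 0.1
```

Emit:
arm_command --commands '[[[0,0,0,0,0,0],[0,0,0,0,0,0],[0,0,0,0,0,0]]]' --gripper 0.6

```text
time: 11.45
tool_pos: [0.5585, 0.2311, 0.1497]
eef_rot: [2.618, 0.001, 1.521]
force: [0.3, -0.6, -0.5]
width: 0.0338
```

```bash
python3 rest_look.py l 0,0
```

```text
0,0
t 11.5 tcp [0.5585 0.2311 0.1498] rpy [2.6183 0.0006 1.5212] q [ 0.065   0.0351 -0.6922  2.0649  0.543   0.6993 -1.0303] F [ 0.5424  0.1584 -0.0841] w 0.03438998284405851
row mm [ 0.6  2.4 -0. ] rad [-0.     0.     0.001] dist 2.5 0.0
```

View pics/scene_l.png

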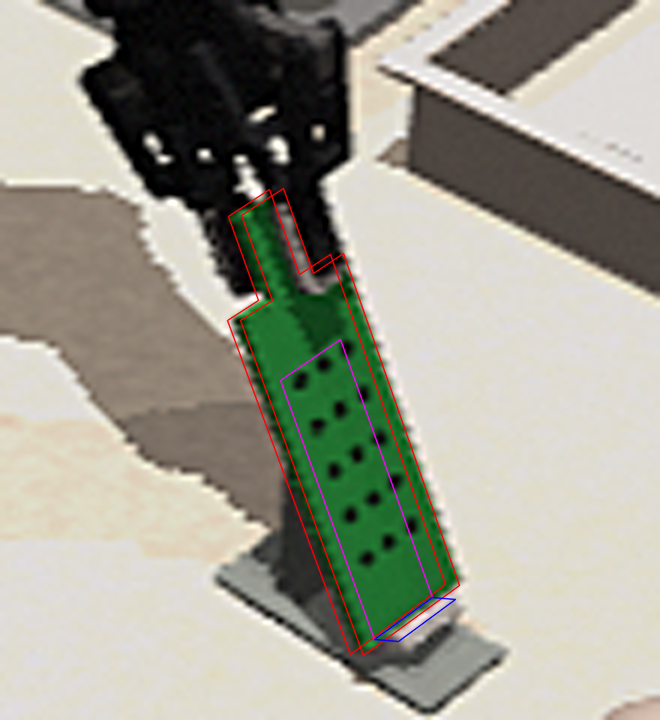

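Emit:
arm_command --commands '[[[0,0,-12,0,0,0],[0,0,-30,0,0,0],[0,2,-55,0,0,0],[0,10,-75,0,0,0],[0,25,-90,0,0,0],[0,40,-100,0,0,0]]]'

```text
time: 12.25
tool_pos: [0.5441, 0.232, 0.2581]
eef_rot: [2.617, 0.0, 1.521]
force: [1.2, 0.3, 0.2]
width: 0.0341
```

```bash
cat >> h.py <<'E'
def g2(phi,back,along=0.0,RS=RS):
    ph=np.radians(phi);cz=Ro.from_euler('z',RS[2]).as_matrix();n,y,u=frame(RS,30)
    z=cz@[-np.sin(ph),0,-np.cos(ph)];G=Tw(RS,[0,0,.0913])[0]+along*u
    return G+(.019-back)*z, toolR(z,y)
E
python3 rest_look.py m 0,0
python3 - <<'E'
from h import *
for a in((30,.15),(30,.0),(20,.15)):
    P,R=g2(*a);print(a,P);show(P,R)
E
```

```text
0,0
t 12.3 tcp [0.5462 0.2322 0.2607] rpy [ 2.6132 -0.0015  1.5206] q [ 0.0728 -0.124  -0.6574  1.9527  0.3039  0.878  -0.7944] F [0.4131 0.9424 1.6954] w 0.03434971837834867
row mm [  0.  -42.8 102. ] rad [ 0.005 -0.001 -0.001] dist 110.6 0.3
(30, 0.15) [0.6604 0.2252 0.2047]
t 12.3 tcp [0.5462 0.2322 0.2607] rpy [ 2.6132 -0.0015  1.5206] q [ 0.0728 -0.124  -0.6574  1.9527  0.3039  0.878  -0.7944] F [0.4131 0.9424 1.6954] w 0.03434971837834867
row mm [ -1.3  70.6 106. ] rad [ 0.82   0.818 -1.411] dist 127.4 104.6
(30, 0.0) [0.5855 0.229  0.0748]
t 12.3 tcp [0.5462 0.2322 0.2607] rpy [ 2.6132 -0.0015  1.5206] q [ 0.0728 -0.124  -0.6574  1.9527  0.3039  0.878  -0.7944] F [0.4131 0.9424 1.6954] w 0.03434971837834867
row mm [ -1.5 -59.6 180.4] rad [ 0.82   0.818 -1.411] dist 190.0 104.6
(20, 0.15) [0.6397 0.2263 0.2144]
t 12.3 tcp [0.5462 0.2322 0.2607] rpy [ 2.6132 -0.0015  1.5206] q [ 0.0728 -0.124  -0.6574  1.9527  0.3039  0.878  -0.7944] F [0.4131 0.9424 1.6954] w 0.03434971837834867
row mm [-1.3 57.6 87.2] rad [ 0.686  0.684 -1.46 ] dist 104.6 100.4
```

View pics/scene_m.png

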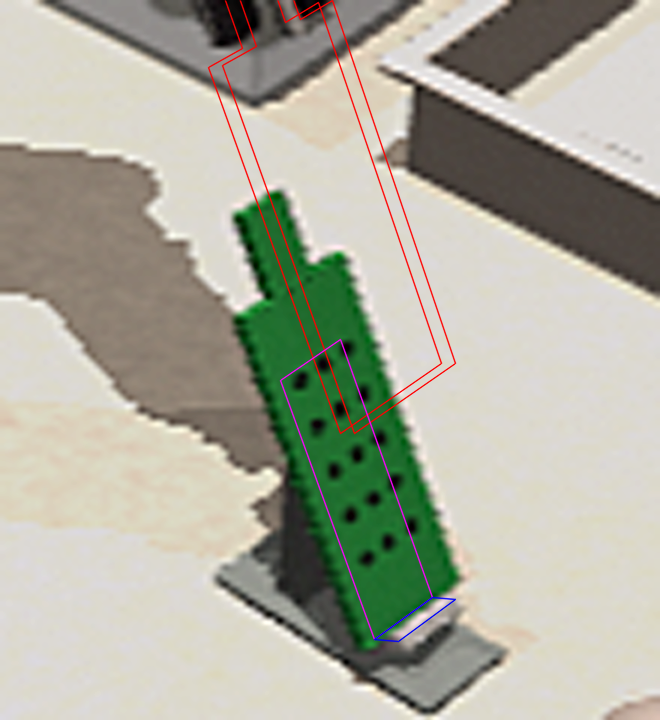

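Emit:
arm_command --commands '[[[0,15,-15,0.0,0.0,0.0],[0,35,-20,0.1,0.1,-0.17],[0,55,-15,0.2,0.2,-0.34],[0,75,0,0.3,0.3,-0.52],[0,95,15,0.4,0.4,-0.69],[0,110,35,0.5,0.5,-0.86],[0,120,50,0.6,0.6,-1.03],[0,125,60,0.68,0.68,-1.17]]]' --gripper 0

```text
time: 13.3
tool_pos: [0.6831, 0.223, 0.2652]
eef_rot: [3.084, -0.293, 2.62]
force: [0.1, 0.8, 0.2]
width: 0.0856
```

Run:
```python
from h import *
for a in((30,.22),(20,.22)):
    P,R=g2(*a);print(a,P);show(P,R)
```

```text
(30, 0.22) [0.6954 0.2235 0.2654]
t 13.3 tcp [0.6831 0.223  0.2652] rpy [ 3.0836 -0.2927  2.6201] q [ 0.043   0.6508 -0.5095  1.003   0.0331  1.6868  0.6467] F [0.0661 0.8059 0.1905] w 0.0855840960789612
row mm [-9.9  6.8 -2.8] rad [ 0.244  0.239 -0.427] dist 12.3 31.4
(20, 0.22) [0.6637 0.2251 0.2802]
t 13.3 tcp [0.6831 0.223  0.2652] rpy [ 3.0836 -0.2927  2.6201] q [ 0.043   0.6508 -0.5095  1.003   0.0331  1.6868  0.6467] F [0.0661 0.8059 0.1905] w 0.0855840960789612
row mm [21.4 -7.3 -9.6] rad [ 0.206  0.068 -0.446] dist 24.6 28.4
```

Emit:
arm_command --commands '[[[0,0,0,0,0,0],[0,0,0,0,0,0]]]'

```text
time: 13.55
tool_pos: [0.6812, 0.2256, 0.2668]
eef_rot: [3.081, -0.29, 2.618]
force: [-0.8, 0.2, 0.1]
width: 0.0855
```

Run:
```python
from h import *
for a in((30,.16),(25,.16)):
    P,R=g2(*a);print(a,P);show(P,R)
```

```text
(30, 0.16) [0.6654 0.225  0.2134]
t 13.55 tcp [0.6812 0.2256 0.2668] rpy [ 3.0809 -0.29    2.6178] q [ 0.0424  0.6437 -0.5108  1.0104  0.0307  1.6812  0.6411] F [-0.7501  0.2237  0.1   ] w 0.08547786993928334
row mm [ -2.5 -11.7  54.4] rad [ 0.247  0.243 -0.429] dist 55.7 31.6
(25, 0.16) [0.6545 0.2255 0.2191]
t 13.55 tcp [0.6812 0.2256 0.2668] rpy [ 3.0809 -0.29    2.6178] q [ 0.0424  0.6437 -0.5108  1.0104  0.0307  1.6812  0.6411] F [-0.7501  0.2237  0.1   ] w 0.08547786993928334
row mm [  8.5 -16.5  51.4] rad [ 0.228  0.157 -0.439] dist 54.7 29.7
```

Emit:
arm_command --commands '[[[2,-4,10,0.07,0.05,-0.14],[5,-9,25,0.14,0.1,-0.28],[8,-15,45,0.2,0.14,-0.39],[8,-16,51,0.228,0.157,-0.44],[8,-16,51,0.228,0.157,-0.44],[8,-16,51,0.228,0.157,-0.44]]]'

```text
time: 14.3
tool_pos: [0.6556, 0.2251, 0.2226]
eef_rot: [3.141, -0.431, 3.092]
force: [0.6, -0.3, -0.6]
width: 0.0855
```

```bash
cat > g2look.py <<'E'
import sys
from h import *
from cell import r
tag=sys.argv[1];back=float(sys.argv[2])/1000;al=float(sys.argv[3])/1000
P,R=g2(25,back,al);show(P,R)
st=r.state();R0=Ro.from_euler('xyz',st["eef_rot"]).as_matrix();p=st["tool_pos"]
for n,a in(("scene",(320,90,130,120,6)),("top",(130,230,90,80,8))):
    c=r.capture(n);pickle.dump(c,open(f"{n}_{tag}.pkl","wb"))
    w=st["width"]/2
    seg=[(p,p+.03*R0[:,i],[(0,0,255),(0,255,255),(255,0,0)][i]) for i in range(3)]
    seg+=[(p+s*w*R0[:,1]-.019*R0[:,2]-.011*R0[:,0],p+s*w*R0[:,1]-.019*R0[:,2]+.011*R0[:,0],(0,255,255)) for s in(-1,1)]
    over(n,*a,f"{n}_{tag}",seg,c["color"])
E
python3 g2look.py n 80 0
```

```text
t 14.3 tcp [0.6556 0.2251 0.2226] rpy [ 3.1412 -0.4313  3.0922] q [-0.0482  0.8161 -0.5465  0.8678  0.1714  1.9138  1.0308] F [ 0.6062 -0.2677 -0.602 ] w 0.08547883810558754
row mm [-0.   0.3 83.6] rad [0.    0.005 0.001] dist 83.6 0.3
```

View pics/scene_n.png

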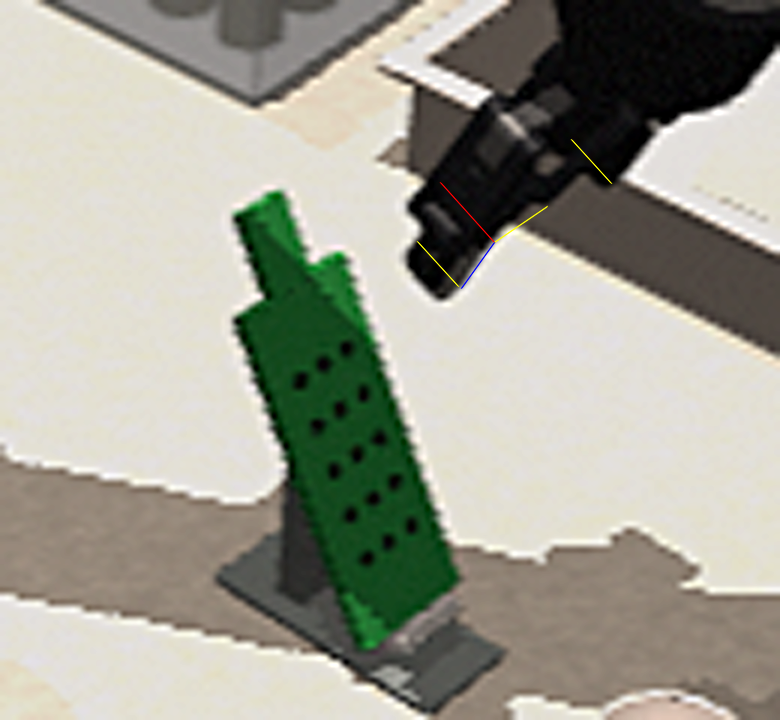

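View pics/top_n.png

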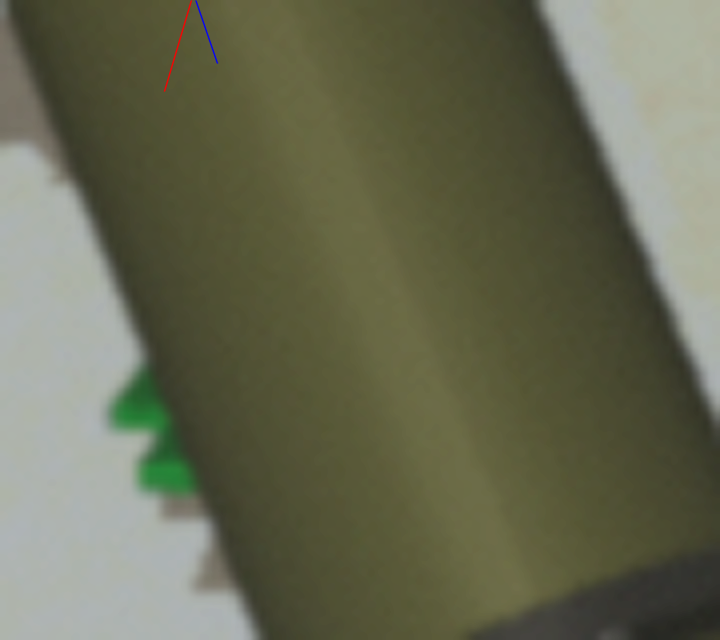

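Run:
```python
from h import *
F=np.array([40,0,22.]);u=np.array([-.5,0,.866]);n=np.array([.866,0,.5]);Y=np.array([0,1.,0])
pt=lambda a,b,s:tuple(F+a*Y+b*u+s*n)
pts=[("scene",(359,143),pt(-30,150,-4)),("scene",(359.1,125.5),pt(-12,186,-4)),("scene",(377.5,132),pt(30,150,-4)),("scene",(379.2,198),pt(-30,0,-4)),("scene",(396.7,187.3),pt(30,0,4)),("scene",(381.7,198.5),pt(-30,0,4))]
x,e=fit(pts,RS);print(x,RS,"\n",e)
x=np.array(RS)
seg=[]
for s in(-4,4):
    seg+=loop(x,[pt(a,b,s) for a,b in((-30,0),(30,0),(30,150),(12,150),(12,186),(-12,186),(-12,150),(-30,150))],(0,0,255))
c=pickle.load(open("scene_n.pkl","rb"))["color"]
over("scene",345,110,70,95,8,"bn",seg,c)
```

```text
[ 0.5965  0.2296 -0.0641] [0.595, 0.2285, -0.05] 
 [[ 0.0754 -0.3019]
 [ 0.2382 -0.2984]
 [-1.0489 -0.249 ]
 [ 0.0157  0.6184]
 [ 0.9506 -0.1068]
 [-0.2876  0.3301]]
```

View pics/bn.png

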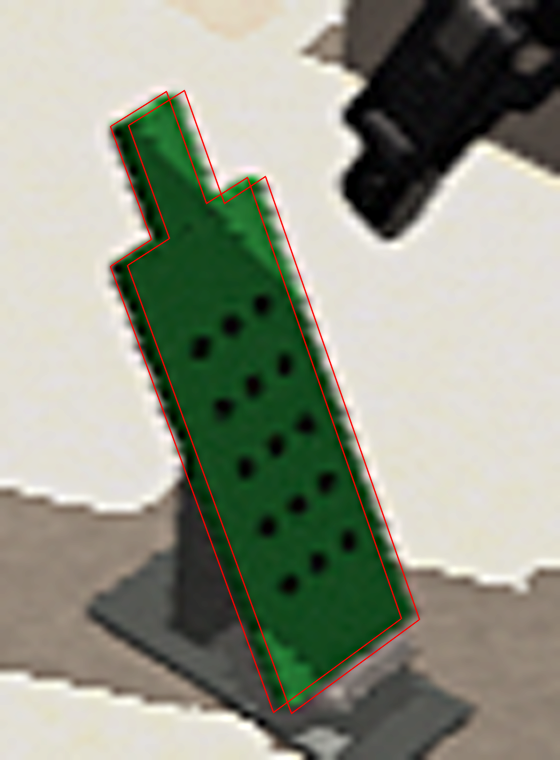

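Emit:
arm_command --commands '[[[0,0,25,0,0,0],[0,0,55,0,0,0],[0,0,85,0,0,0],[0,0,110,0,0,0],[0,0,123,0,0,0],[0,0,123,0,0,0]]]'

```text
time: 15.15
tool_pos: [0.6034, 0.2274, 0.1084]
eef_rot: [-3.141, -0.436, 3.093]
force: [0.6, -0.3, 1.2]
width: 0.0855
```

```bash
python3 g2look.py o -4 0
```

```text
t 15.15 tcp [0.6034 0.2274 0.1084] rpy [-3.1411 -0.4358  3.0929] q [ 0.0102  0.7731 -0.5592  1.1904  0.1636  1.6528  1.0173] F [ 0.5808 -0.2715  1.1795] w 0.08550863604416027
row mm [ 0.5  0.7 42.1] rad [-0.001  0.001  0.001] dist 42.1 0.1
```

View pics/scene_o.png

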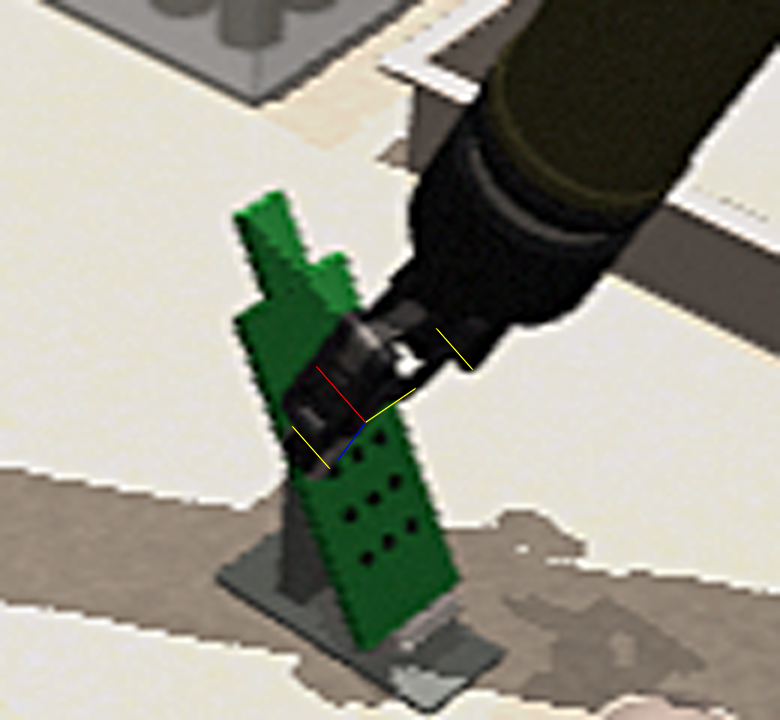

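Emit:
arm_command --commands '[[[0,0.5,15,0,0,0],[0,0.7,30,0,0,0],[0,0.7,42,0,0,0],[0,0.7,42,0,0,0]]]'

```text
time: 15.75
tool_pos: [0.5847, 0.2291, 0.0689]
eef_rot: [-3.14, -0.438, 3.094]
force: [0.4, -0.1, 0.3]
width: 0.0855
```

```bash
python3 g2look.py p -4 0
```

```text
t 15.75 tcp [0.5847 0.2291 0.0689] rpy [-3.1405 -0.4381  3.0938] q [ 0.0184  0.7751 -0.5595  1.2763  0.1667  1.5706  1.0114] F [ 0.3518 -0.0634  0.2768] w 0.08549215905772212
row mm [ 0.1 -0.1 -1.6] rad [-0.002 -0.002  0.002] dist 1.6 0.2
```

View pics/scene_p.png

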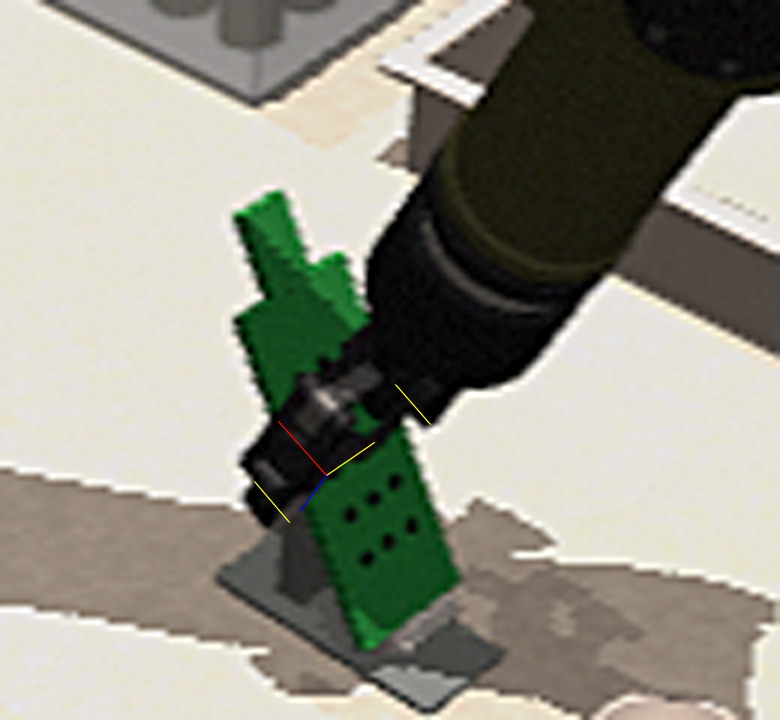

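Emit:
arm_command --commands '[[[0,0,0,0,0,0],[0,0,0,0,0,0],[0,0,0,0,0,0],[0,0,0,0,0,0]]]' --gripper 1 --grip_force 45

```text
time: 16.35
tool_pos: [0.5866, 0.2295, 0.0711]
eef_rot: [3.141, -0.434, 3.094]
force: [1.6, 0.2, 3.7]
width: 0.0592
```

```bash
python3 g2look.py q -4 0
```

```text
t 16.35 tcp [0.5866 0.2295 0.0711] rpy [ 3.1409 -0.4341  3.0936] q [ 0.0185  0.7734 -0.5599  1.2729  0.1666  1.5712  1.0114] F [1.5525 0.1805 3.7274] w 0.05916031021722446
row mm [ 0.9 -0.6  1.1] rad [-0.     0.002  0.002] dist 1.5 0.2
```

View pics/scene_q.png

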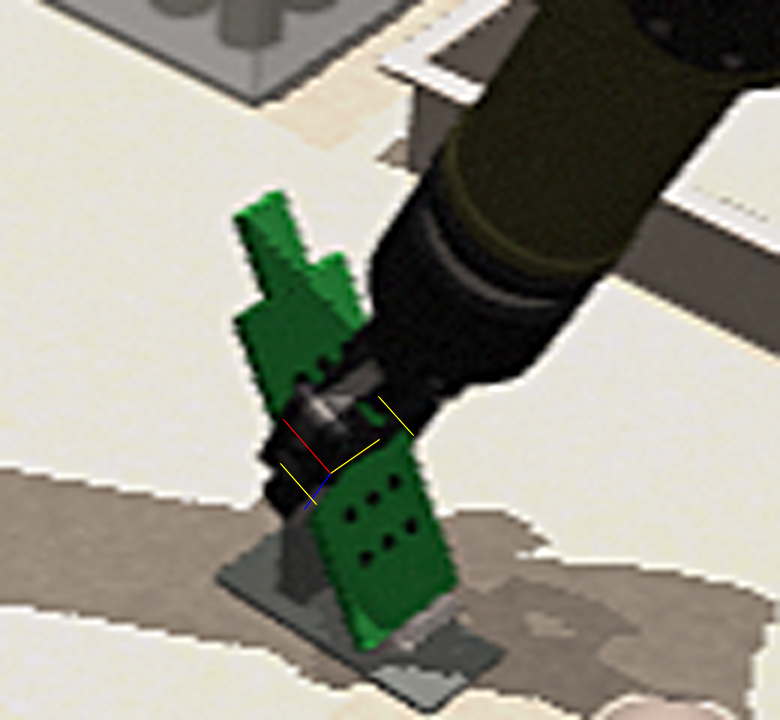

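```bash
cat >> h.py <<'E'
def boardrest(RS=RS):
    n,y,u=frame(RS,30);B=np.eye(4);B[:3,:3]=np.c_[n,y,u];B[:3,3]=Tw(RS,[0,0,.0913])[0];return B
def boardtr(dz,dx=0,dy=0,TR=TR):
    c,s=np.cos(TR[2]),np.sin(TR[2]);x=np.array([c,s,0]);y=np.array([-s,c,0]);B=np.eye(4)
    B[:3,:3]=np.c_[[0,0,1],y,-x];B[:3,3]=np.array([TR[0],TR[1],.054+dz])+dx*x+dy*y;return B
def Tst(st):
    T=np.eye(4);T[:3,:3]=Ro.from_euler('xyz',st["eef_rot"]).as_matrix();T[:3,3]=st["tool_pos"];return T
try: TB=np.load("TB.npy")
except Exception: TB=None
def showB(B):
    T=B@np.linalg.inv(TB);show(T[:3,3],T[:3,:3])
E
python3 - <<'E'
import h
from h import *
from cell import r
st=r.state();h.TB=np.linalg.inv(Tst(st))@boardrest();np.save("TB.npy",h.TB);print(h.TB)
B=boardrest();B[:3,3]+=.03*B[:3,0]+[0,0,.06];showB(B)
B=boardtr(.1);showB(B);print((B@np.linalg.inv(h.TB)).round(3))
E
```

```text
[[-0.5754 -0.0017  0.8179  0.0008]
 [-0.0011  1.      0.0014 -0.0006]
 [-0.8179 -0.0001 -0.5754 -0.0219]
 [ 0.      0.      0.      1.    ]]
t 16.45 tcp [0.5866 0.2295 0.0711] rpy [ 3.1409 -0.4341  3.0935] q [ 0.0186  0.7734 -0.56    1.2729  0.1665  1.5711  1.0114] F [ 2.1803 -0.4367  5.402 ] w 0.0588546235878477
row mm [  8.   0. -79.] rad [ 0.  0. -0.] dist 79.4 0.0
t 16.45 tcp [0.5866 0.2295 0.0711] rpy [ 3.1409 -0.4341  3.0935] q [ 0.0186  0.7734 -0.56    1.2729  0.1665  1.5711  1.0114] F [ 2.1803 -0.4367  5.402 ] w 0.0588546235878477
row mm [  -3.9 -222.2  -74.1] rad [-0.031 -1.036 -0.366] dist 234.2 63.0
[[-0.78  -0.298  0.55   0.61 ]
 [-0.244  0.955  0.171  0.006]
 [-0.575 -0.001 -0.818  0.137]
 [ 0.     0.     0.     1.   ]]
```

Emit:
arm_command --commands '[[[-4,0,-6,0,0,0],[-10,0,-15,0,0,0],[-14,0,-27,0,0,0],[-8,0,-42,0,0,0],[-2,0,-58,0,0,0],[5,0,-72,0,0,0],[8,0,-79,0,0,0],[8,0,-79,0,0,0]]]'

```text
time: 17.45
tool_pos: [0.6122, 0.2283, 0.1462]
eef_rot: [3.141, -0.434, 3.094]
force: [-0.1, 0.2, -1.1]
width: 0.0592
```

```bash
cat > blook.py <<'E'
import sys
from h import *
from cell import r
tag=sys.argv[1];st=r.state();B=Tst(st)@TB
print("pred board mid",B[:3,3],"in trough frame",Ro.from_euler('z',-TR[2]).apply(B[:3,3]-[TR[0],TR[1],0]))
pt=lambda a,b,s:B[:3,3]+B[:3,:3]@(np.array([s,a,b-80])/1000)
seg=[]
for s in(-4,4):
    Q=[pt(a,b,s) for a,b in((-30,0),(30,0),(30,150),(12,150),(12,186),(-12,186),(-12,150),(-30,150))]
    seg+=[(Q[i],Q[(i+1)%8],(0,0,255)) for i in range(8)]
seg+=boxseg(TR,(-70,-23,0),(70,23,50),(255,0,255))
a=[int(v) for v in sys.argv[2:7]]
c=r.capture("scene");pickle.dump(c,open(f"scene_{tag}.pkl","wb"));over("scene",*a,f"scene_{tag}",seg,c["color"])
if len(sys.argv)>7:
    a=[int(v) for v in sys.argv[7:12]];c=r.capture("top");pickle.dump(c,open(f"top_{tag}.pkl","wb"));over("top",*a,f"top_{tag}",seg,c["color"])
E
python3 blook.py s 320 60 130 130 6; python3 -c "
from h import *
B=boardtr(.1);showB(B)"
```

```text
pred board mid [0.6207 0.2273 0.1664] in trough frame [0.0887 0.209  0.1664]
t 17.5 tcp [0.612  0.2281 0.1454] rpy [-3.1414 -0.4352  3.0936] q [ 0.0014  0.763  -0.5616  1.1271  0.1576  1.7219  1.0169] F [-1.0839  0.4211 -0.6054] w 0.05890001393049499
row mm [ -12.  -222.     4.1] rad [-0.032 -1.037 -0.366] dist 222.3 63.1
```

View pics/scene_s.png

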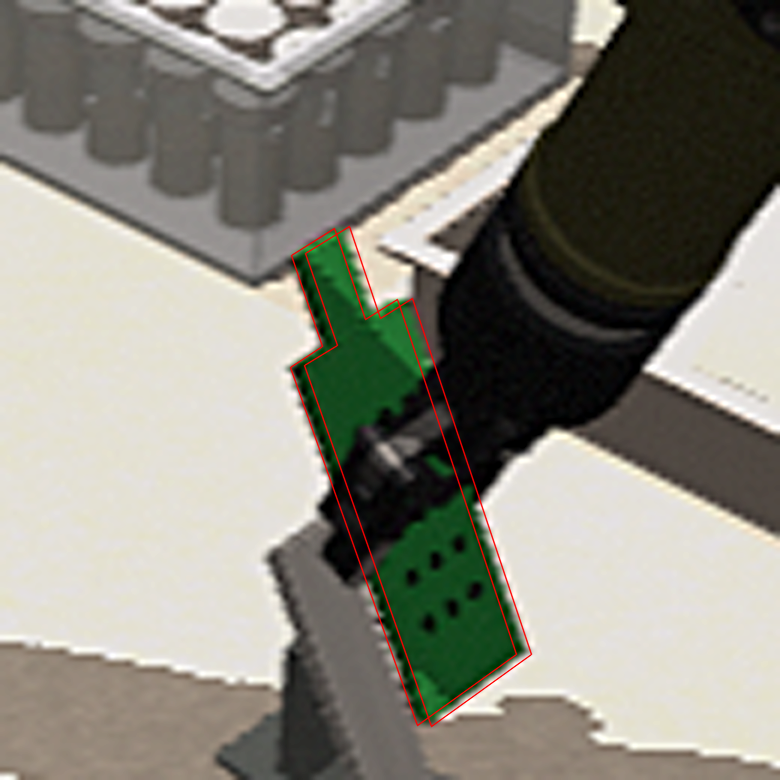

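Emit:
arm_command --commands '[[[8,-5,-18,0,0,0],[10,-30,-23,-0.004,-0.12,-0.04],[8,-60,-22,-0.008,-0.26,-0.09],[4,-95,-18,-0.013,-0.42,-0.15],[-2,-130,-12,-0.018,-0.58,-0.2],[-8,-165,-7,-0.023,-0.74,-0.26],[-12,-195,-2,-0.027,-0.88,-0.31],[-12,-218,2,-0.031,-1.0,-0.35]]]'

```text
time: 18.5
tool_pos: [0.6107, 0.0138, 0.139]
eef_rot: [3.127, 0.554, -2.864]
force: [0.2, 1.1, -0.4]
width: 0.059
```

Emit:
arm_command --commands '[[[0,0,0,0,0,0],[0,0,0,0,0,0]]]'

```text
time: 18.75
tool_pos: [0.6127, 0.0171, 0.1401]
eef_rot: [3.124, 0.553, -2.864]
force: [0.9, 0.9, 0.2]
width: 0.0586
```

```bash
python3 blook.py t 260 140 130 130 6 220 200 110 130 6; python3 -c "
from h import *
B=boardtr(.05);showB(B)"
```

```text
pred board mid [0.6013 0.0128 0.1583] in trough frame [0.0065 0.0099 0.1583]
t 18.85 tcp [0.6133 0.0181 0.1403] rpy [ 3.1236  0.5535 -2.862 ] q [ 0.6875  0.0214 -0.6542  2.1092 -0.3473  0.5159  2.1519] F [ 0.1582  0.8968 -0.4166] w 0.05928689852670187
row mm [ 33.3 -11.7  42.3] rad [ 0.006 -0.059 -0.02 ] dist 55.1 3.6
```

View pics/scene_t.png

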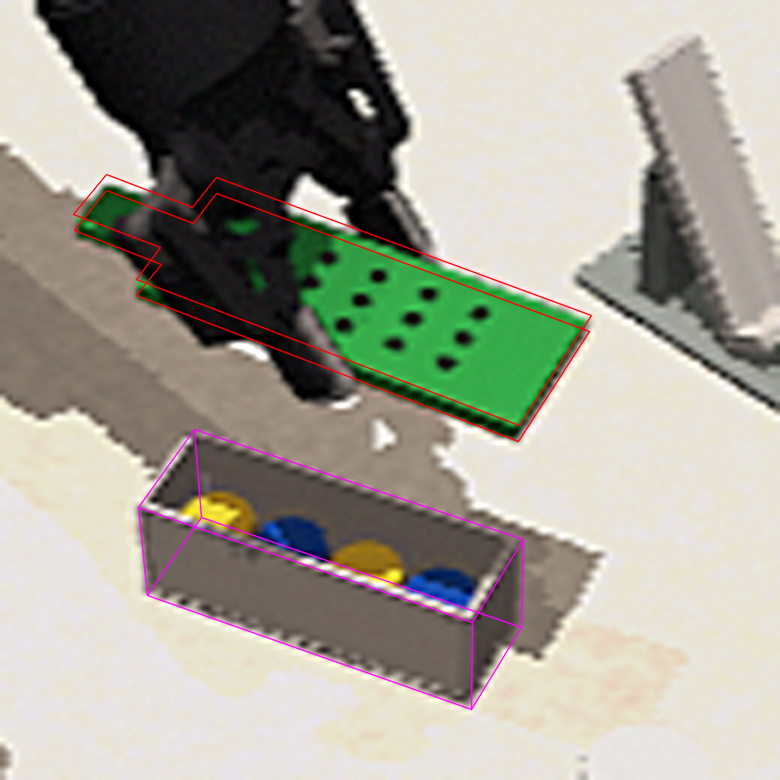

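View pics/top_t.png

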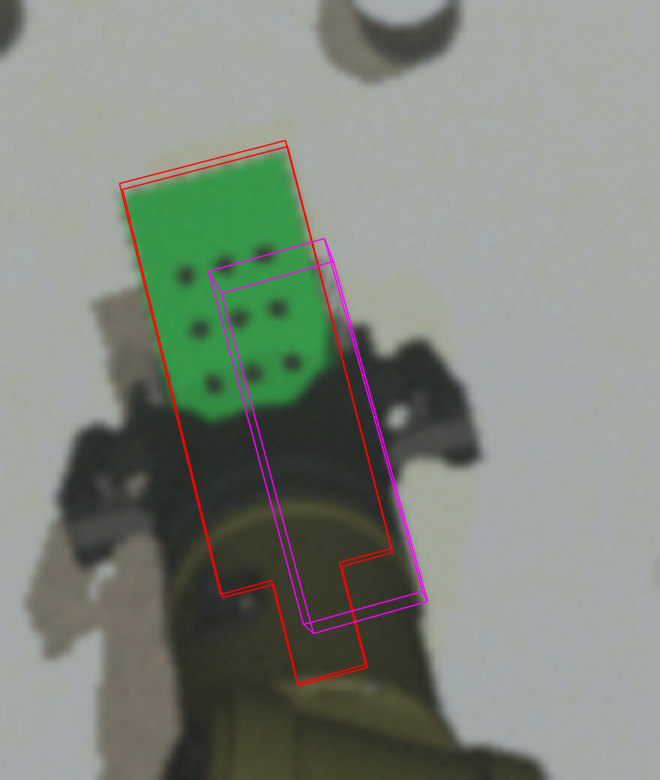

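Emit:
arm_command --commands '[[[12,-4,14,0.002,-0.02,-0.007],[25,-8,30,0.004,-0.045,-0.015],[33,-12,42,0.006,-0.059,-0.02],[33,-12,42,0.006,-0.059,-0.02],[33,-12,42,0.006,-0.059,-0.02]]]'

```text
time: 19.48
tool_pos: [0.6105, 0.0051, 0.0868]
eef_rot: [-3.141, 0.613, -2.84]
force: [0.3, 0.9, -0.9]
width: 0.0594
```

```bash
python3 blook.py u 260 160 120 110 6 ; python3 -c "
from h import *
B=boardtr(.02);showB(B)"
```

```text
pred board mid [0.598  0.0006 0.1042] in trough frame [-0.0002 -0.0008  0.1042]
t 19.525 tcp [0.6106 0.0048 0.087 ] rpy [-3.1403  0.613  -2.8395] q [ 0.724   0.0958 -0.6652  2.2031 -0.505   0.3251  2.3876] F [-0.0063 -0.0593 -0.3657] w 0.058938862020040464
row mm [17.3  1.1 25. ] rad [-0.001 -0.    -0.001] dist 30.4 0.1
```

View pics/scene_u.png

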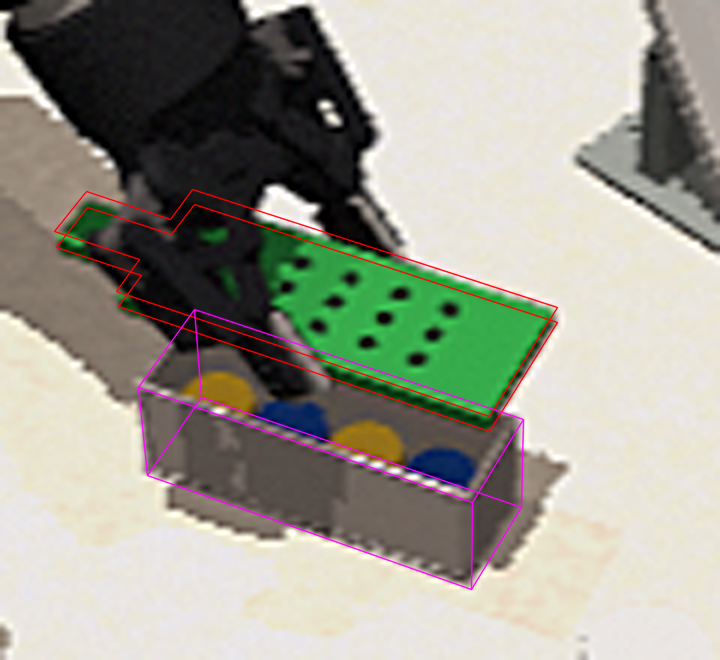

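Emit:
arm_command --commands '[[[5,0.5,7,0,0,0],[10,1,15,0,0,0],[15,1,22,0,0,0],[20,1,29,0,0,0],[23,1,33,0,0,0],[25,1,36,0,0,0],[25,1,36,0,0,0]]]'

```text
time: 20.4
tool_pos: [0.6091, 0.005, 0.0415]
eef_rot: [-3.141, 0.611, -2.841]
force: [-0.2, 0.8, -0.4]
width: 0.0587
```

```bash
python3 blook.py v 260 170 120 100 6 ; python3 -c "
from h import *
B=boardtr(.0);showB(B)"
```

```text
pred board mid [0.5966 0.0005 0.0589] in trough frame [-0.0016 -0.0004  0.0589]
t 20.45 tcp [0.6093 0.005  0.0418] rpy [-3.1409  0.6115 -2.8411] q [ 0.7118  0.1953 -0.6676  2.2311 -0.4953  0.2088  2.4171] F [ 0.7522  0.0321 -0.9851] w 0.059299670377825374
row mm [1.8 0.5 5.1] rad [-0.001 -0.002 -0.003] dist 5.4 0.2
```

View pics/scene_v.png

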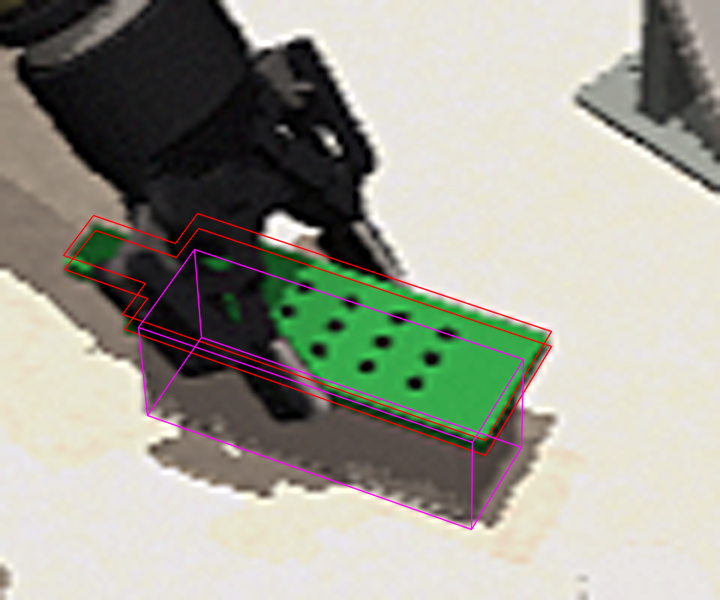

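Emit:
arm_command --commands '[[[0.6,0.3,0.8,0,0,0],[1.1,0.5,1.6,0,0,0],[1.7,0.5,2.4,0,0,0],[1.7,0.5,2.4,0,0,0]]]'

```text
time: 20.95
tool_pos: [0.6092, 0.0055, 0.039]
eef_rot: [-3.141, 0.612, -2.841]
force: [0.0, 0.7, 0.2]
width: 0.0591
```

Emit:
arm_command --commands '[[[0.6,0,0.8,0,0,0],[0.9,0,1.2,0,0,0],[0.9,0,1.2,0,0,0]]]'

```text
time: 21.32
tool_pos: [0.6102, 0.0055, 0.0389]
eef_rot: [-3.14, 0.614, -2.84]
force: [-6.5, 0.2, 12.3]
width: 0.0592
```

Emit:
arm_command --commands '[[[-0.4,0,-0.6,0,0,0],[-0.4,0,-0.6,0,0,0]]]'

```text
time: 21.58
tool_pos: [0.6099, 0.0054, 0.039]
eef_rot: [-3.14, 0.613, -2.841]
force: [-1.6, 0.1, 6.3]
width: 0.0592
```

Emit:
arm_command --commands '[[[0,0,0,0,0,0],[0,0,0,0,0,0],[0,0,0,0,0,0],[0,0,0,0,0,0]]]' --gripper 0.05

```text
time: 22.08
tool_pos: [0.6088, 0.0054, 0.0378]
eef_rot: [-3.141, 0.611, -2.841]
force: [0.1, 0.3, 0.1]
width: 0.0817
```

```bash
python3 blook.py w 260 170 120 100 6 220 200 110 130 6
```

```text
pred board mid [0.5963 0.001  0.0552] in trough frame [-0.0017  0.0001  0.0552]
```

View pics/scene_w.png

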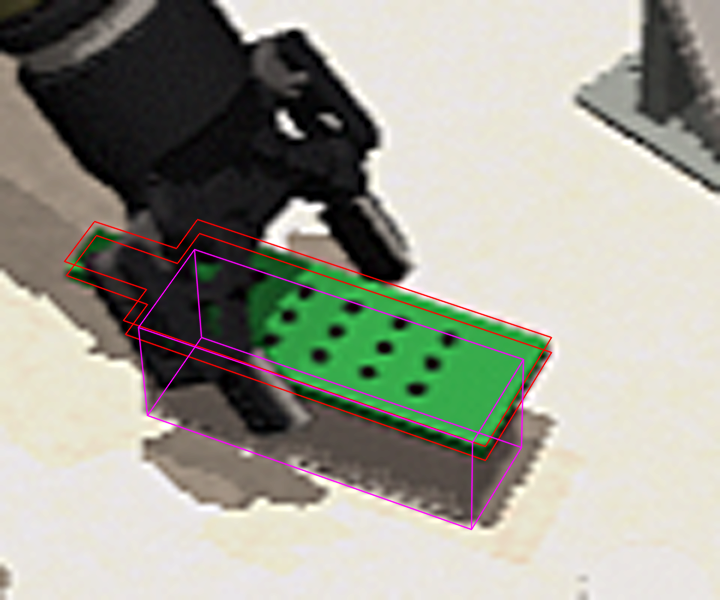

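Emit:
arm_command --commands '[[[0,0,-8,0,0,0],[0,0,-18,0,0,0],[0,0,-35,0,0,0],[0,0,-60,0,0,0],[0,0,-90,0,0,0],[0,0,-120,0,0,0],[0,0,-140,0,0,0],[0,0,-140,0,0,0]]]' --gripper 0

```text
time: 23.18
tool_pos: [0.5326, -0.0193, 0.1544]
eef_rot: [-3.136, 0.613, -2.84]
force: [0.3, 0.1, -0.1]
width: 0.0854
```

Run:
```python
import h
from h import *
from cell import r
c=r.capture("scene");t=r.capture("top");pickle.dump((c,t),open("fin.pkl","wb"))
B=boardtr(0.0);pt=lambda a,b,s:B[:3,3]+B[:3,:3]@(np.array([s,a,b-80])/1000)
seg=[]
for s in(-4,4):
    Q=[pt(a,b,s) for a,b in((-30,0),(30,0),(30,150),(12,150),(12,186),(-12,186),(-12,150),(-30,150))]
    seg+=[(Q[i],Q[(i+1)%8],(0,0,255)) for i in range(8)]
over("scene",260,170,120,100,6,"fs",seg,c["color"]);over("top",220,200,110,130,6,"ft",seg,t["color"])
cv2.imwrite("pics/fall.png",c["color"][:,:,::-1]);over("top",100,150,350,180,2,"fall_t",[],t["color"])
```

```text
(no output)
```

View pics/fs.png

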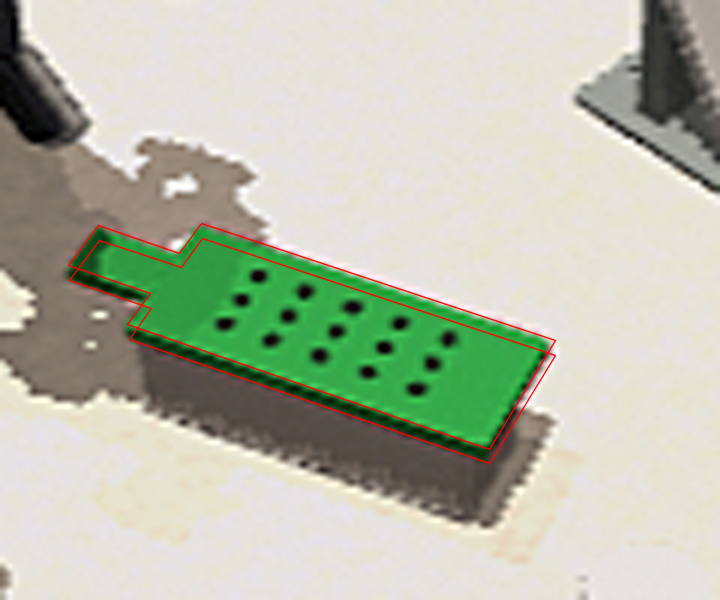

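View pics/ft.png

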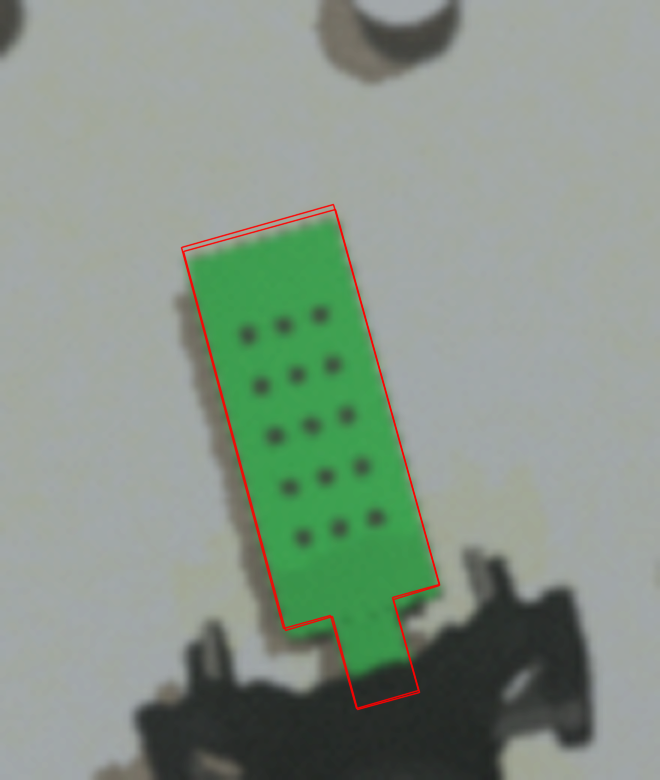

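View pics/fall.png

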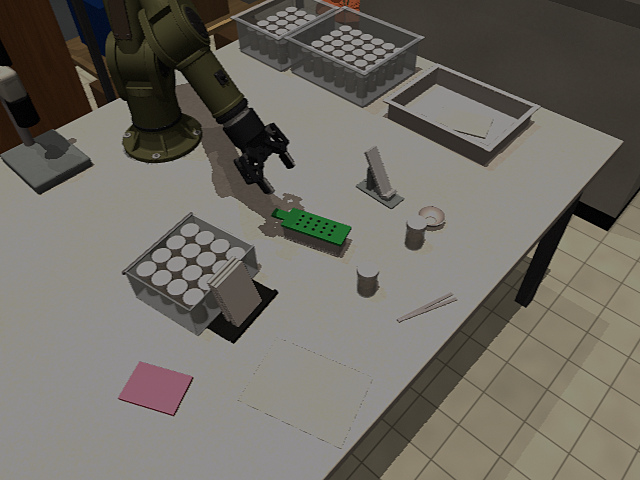

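Run:
```python
from cell import r
s=r.state();print(s["time"],s["joint_velocities"].round(4),s["force"].round(2));print(r.close_job())
```

```text
23.275 [-0.0048  0.0275 -0.0055  0.0027  0.0022  0.0003 -0.0005] [-0.1   0.49 -0.04]
the job is handed in; nothing more can be done
None
```

I handed the job in at about 23 s with the green board lying flat over the trough. No verdict is reported on hand-in, so this rests on my own checks.

- **Stack:** I drew the green board out by its tab. Pictures during the pull and at the end show all three white boards still leaning.
- **Rest:** I laid the board on the sloping rest with its foot against the lip and let go. A picture taken after I withdrew shows it lying there on its own.
- **Trough:** I took the board by its long sides (measured opening 59 mm), lifted and turned it, and lowered it until it touched the rim. I then let go and drew the arm back.

**Last checks:**
- **Placement:** the last scene picture matches the outline of a centred, flat board on the trough within 1–2 pixels, about 2–4 mm. The arm's own readings put it within 2 mm of centre.
- **Board height:** the arm readings put board_mid at 55.2 mm just after release, against the ideal 54 mm.
- **Jars and dish:** they look unmoved in the last scene picture.
- **Arm:** clear of everything, with nothing pressing on it.

**Disagreement between cameras:** the top camera reads about 5–10 mm lower in world x than the scene camera. I went by the scene camera, because its predictions matched the arm at every contact. Even if the top camera were right, the board would be about 10 mm off lengthwise and 3 mm sideways, inside the limits.

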